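# Change the boards in a hinged test fixture and clamp it shut

### The job

Change over the circuit-board test fixture: fold its flap back past upright and set it gently on its rear stop, move every blue tested board out of its nest to lie flat in the grey tray, and lay every green board flat in a nest of its own. Then swing the flap back over and lower it gently until it is fully shut, and only after that fold the bail clamp fully down over it. Never let the flap drop or slam, and leave the other things on the bench alone.

Things in the scene. Friction and masses are not known exactly. Their poses are not given: they have to be found in the camera images.
- fixture: Black test fixture, fixed to the bench; base 250 (x) x 215 (y) mm, top 18 mm high. Origin: on the bench under the middle of the flap's hinge line, which runs along its x axis, 58 mm up. Four nests in a row on its -y side; the flap folds open to +y. Turned by up to 0.2 rad. Posts at the hinge (x = +-117 mm), at y = +85 mm and for the bail (x = 34, 106, y = -132 mm) reach 68 to 76 mm up.
- flap (a joint): Red pressing flap: open frame 230 mm wide, 10 mm thick, reaching 98 mm from the hinge, 250 g. In rad: 0 = shut, level over the nests (towards fixture -y), on its stops, 5 mm clear of the heat sinks; 1.57 upright; 2.9 folded back on its rear stop (towards fixture +y, a little up). The hinge is almost free: let go, the flap falls to one stop or the other. Starts shut.
- flap_bar (a point): Middle of the flap's yellow grip bar: round, 10 mm thick, along the hinge direction, 140 mm from the hinge line, at fixture x = -30 mm; 72 mm of it is free between its two arms, with 42 mm from its axis to the flap's frame. Held lightly from above, it can turn between the fingers throughout the swing.
- bail (a joint): Steel wire bail clamp (a U, 60 mm wide) at the fixture's front, pivoting about an axis along fixture x. In rad: 0 = clamped down over the flap's front edge (towards fixture +y); up to 3.1 = folded outwards, clear of the flap (towards -y). Stiff pivot (0.1 N m): stays where left; needs about 2 N at its bar. Starts between 2.92 and 3.1.
- bail_bar (a point): Middle of the bail's orange grip bar: round, 10 mm diameter, along the fixture's x, 54 mm free between the bail's wires, 71 mm from the pivot. When clamped it is 82 mm above the bench.
- bail_pivot (a point): Middle of the bail's pivot axis: fixture x = 70, y = -132 mm, 70 mm above the bench. When clamped, the bail bar is 70 mm from it in fixture +y and 12 mm higher.
- tray: Grey open tray for finished boards, 190 (x) x 120 (y) x 28 mm high, walls and floor 5 mm. Origin: centre of its underside. Loose, 0.6 kg.
- nest1 (a point): Nest 1 of 4 (fixture x = -75 mm, y = -50 mm): centre of its floor, 18 mm above the bench. Yellow floor, pocket 46 (fixture x) x 66 (fixture y) mm inside an aluminium rim 5 mm high, 4 mm thick. Takes one board, long side along the fixture's y, either way round. Nests are 50 mm apart.
- nest2 (a point): Nest 2 of 4 (fixture x = -25 mm, y = -50 mm): centre of its floor, 18 mm above the bench. Yellow floor, pocket 46 (fixture x) x 66 (fixture y) mm inside an aluminium rim 5 mm high, 4 mm thick. Takes one board, long side along the fixture's y, either way round. Nests are 50 mm apart.
- nest3 (a point): Nest 3 of 4 (fixture x = 25 mm, y = -50 mm): centre of its floor, 18 mm above the bench. Yellow floor, pocket 46 (fixture x) x 66 (fixture y) mm inside an aluminium rim 5 mm high, 4 mm thick. Takes one board, long side along the fixture's y, either way round. Nests are 50 mm apart.
- nest4 (a point): Nest 4 of 4 (fixture x = 75 mm, y = -50 mm): centre of its floor, 18 mm above the bench. Yellow floor, pocket 46 (fixture x) x 66 (fixture y) mm inside an aluminium rim 5 mm high, 4 mm thick. Takes one board, long side along the fixture's y, either way round. Nests are 50 mm apart.
- new1: Untested board: GREEN circuit board, 60 (y) x 40 (x) x 4 mm, 70 g, with an aluminium heat-sink block on its centre, 20 (x) by 32 (y) mm, top 30 mm above the underside: grip it across its 32 mm length. Origin: centre of the underside, z up. Lies flat on the bench to the robot's right. Two or three of new1..new3 are present; absent ones read None.
- new2: Untested board: GREEN circuit board, 60 (y) x 40 (x) x 4 mm, 70 g, with an aluminium heat-sink block on its centre, 20 (x) by 32 (y) mm, top 30 mm above the underside: grip it across its 32 mm length. Origin: centre of the underside, z up. Lies flat on the bench to the robot's right. Two or three of new1..new3 are present; absent ones read None.
- new3: Untested board: GREEN circuit board, 60 (y) x 40 (x) x 4 mm, 70 g, with an aluminium heat-sink block on its centre, 20 (x) by 32 (y) mm, top 30 mm above the underside: grip it across its 32 mm length. Origin: centre of the underside, z up. Lies flat on the bench to the robot's right. Two or three of new1..new3 are present; absent ones read None.
- done1: Tested board: BLUE circuit board, 60 (y) x 40 (x) x 4 mm, 70 g, with an aluminium heat-sink block on its centre, 20 (x) by 32 (y) mm, top 30 mm above the underside: grip it across its 32 mm length. Origin: centre of the underside, z up. Lies in a nest under the flap at the start. One or two of done1..done3 are present; absent ones read None.
- done2: Tested board: BLUE circuit board, 60 (y) x 40 (x) x 4 mm, 70 g, with an aluminium heat-sink block on its centre, 20 (x) by 32 (y) mm, top 30 mm above the underside: grip it across its 32 mm length. Origin: centre of the underside, z up. Lies in a nest under the flap at the start. One or two of done1..done3 are present; absent ones read None.
- done3: Tested board: BLUE circuit board, 60 (y) x 40 (x) x 4 mm, 70 g, with an aluminium heat-sink block on its centre, 20 (x) by 32 (y) mm, top 30 mm above the underside: grip it across its 32 mm length. Origin: centre of the underside, z up. Lies in a nest under the flap at the start. One or two of done1..done3 are present; absent ones read None.
- solder_reel: Red reel, 52 mm diameter, 40 mm high. Origin at its underside. Not part of the job: leave it alone.
- flux_jar: Small amber jar, 44 mm diameter, 50 mm high. Origin at its underside. Not part of the job: leave it alone.
- screwdriver: Blue-handled screwdriver, about 200 mm long, lying on the bench. Origin at its underside. Not part of the job: leave it alone.
- cleaner: Bottle, 50 mm diameter, 130 mm high. Origin at its underside. Not part of the job: leave it alone.
- meter: Yellow multimeter, 130 x 70 x 32 mm. Origin at its underside. Not part of the job: leave it alone.
- parts_bin: Orange bin, 90 x 70 x 40 mm. Origin at its underside. Not part of the job: leave it alone.
- tool_cup: Dark steel cup, 70 mm wide, 90 mm high. Origin at its underside. Not part of the job: leave it alone.
Not all that is in view belongs to the job. Leave any pink look-alike of the new2 alone. Leave any yellow look-alike of the new3 alone.

How it is judged (in metres and radians):
On the way, in this order (a step that is already met when the one before it is completed fails the run):
1. the flap rests on its rear stop, folded back (value of joint flap above 2.82 rad and velocity of joint flap between -0.1 and 0.1 rad/s), for 0.2 s.
2. with the flap folded back, every blue board lies in the tray and every green board in a nest (value of joint flap above 2.82 rad and x of done1 in the frame of tray between -0.09 and 0.09 m and y of done1 in the frame of tray between -0.055 and 0.055 m and z of each of done1, done2, done3 in the frame of tray below 0.012 m and angle between each of done1, done2, done3's own z axis and vertical below 0.15 rad and x of done2 in the frame of tray between -0.09 and 0.09 m and y of done2 in the frame of tray between -0.055 and 0.055 m and x of done3 in the frame of tray between -0.09 and 0.09 m and y of done3 in the frame of tray between -0.055 and 0.055 m and ((horizontal distance between new1 and nest1 below 0.007 m and z of new1 in the frame of nest1 between -0.004 and 0.004 m) or (horizontal distance between new1 and nest2 below 0.007 m and z of new1 in the frame of nest2 between -0.004 and 0.004 m) or (horizontal distance between new1 and nest3 below 0.007 m and z of new1 in the frame of nest3 between -0.004 and 0.004 m) or (horizontal distance between new1 and nest4 below 0.007 m and z of new1 in the frame of nest4 between -0.004 and 0.004 m)) and ((horizontal distance between new2 and nest1 below 0.007 m and z of new2 in the frame of nest1 between -0.004 and 0.004 m) or (horizontal distance between new2 and nest2 below 0.007 m and z of new2 in the frame of nest2 between -0.004 and 0.004 m) or (horizontal distance between new2 and nest3 below 0.007 m and z of new2 in the frame of nest3 between -0.004 and 0.004 m) or (horizontal distance between new2 and nest4 below 0.007 m and z of new2 in the frame of nest4 between -0.004 and 0.004 m)) and ((horizontal distance between new3 and nest1 below 0.007 m and z of new3 in the frame of nest1 between -0.004 and 0.004 m) or (horizontal distance between new3 and nest2 below 0.007 m and z of new3 in the frame of nest2 between -0.004 and 0.004 m) or (horizontal distance between new3 and nest3 below 0.007 m and z of new3 in the frame of nest3 between -0.004 and 0.004 m) or (horizontal distance between new3 and nest4 below 0.007 m and z of new3 in the frame of nest4 between -0.004 and 0.004 m)) and angle between each of new1, new2, new3's own z axis and vertical below 0.1 rad), for 0.2 s.
3. the flap is shut on its stops while the bail is still folded away (value of joint flap below 0.04 rad and value of joint bail above 1.6 rad and velocity of joint flap between -0.1 and 0.1 rad/s), for 0.2 s.
At the end, for the whole second after the job is handed in: Flap shut (within 0.04 rad), bail clamped down (within 0.08 rad), every green board flat in a nest (centre within 7 mm, height within 4 mm), every blue board lying flat in the tray, all at rest (value of joint flap below 0.04 rad and value of joint bail below 0.08 rad and ((horizontal distance between new1 and nest1 below 0.007 m and z of new1 in the frame of nest1 between -0.004 and 0.004 m) or (horizontal distance between new1 and nest2 below 0.007 m and z of new1 in the frame of nest2 between -0.004 and 0.004 m) or (horizontal distance between new1 and nest3 below 0.007 m and z of new1 in the frame of nest3 between -0.004 and 0.004 m) or (horizontal distance between new1 and nest4 below 0.007 m and z of new1 in the frame of nest4 between -0.004 and 0.004 m)) and ((horizontal distance between new2 and nest1 below 0.007 m and z of new2 in the frame of nest1 between -0.004 and 0.004 m) or (horizontal distance between new2 and nest2 below 0.007 m and z of new2 in the frame of nest2 between -0.004 and 0.004 m) or (horizontal distance between new2 and nest3 below 0.007 m and z of new2 in the frame of nest3 between -0.004 and 0.004 m) or (horizontal distance between new2 and nest4 below 0.007 m and z of new2 in the frame of nest4 between -0.004 and 0.004 m)) and ((horizontal distance between new3 and nest1 below 0.007 m and z of new3 in the frame of nest1 between -0.004 and 0.004 m) or (horizontal distance between new3 and nest2 below 0.007 m and z of new3 in the frame of nest2 between -0.004 and 0.004 m) or (horizontal distance between new3 and nest3 below 0.007 m and z of new3 in the frame of nest3 between -0.004 and 0.004 m) or (horizontal distance between new3 and nest4 below 0.007 m and z of new3 in the frame of nest4 between -0.004 and 0.004 m)) and angle between each of new1, new2, new3's own z axis and vertical below 0.1 rad and x of done1 in the frame of tray between -0.09 and 0.09 m and y of done1 in the frame of tray between -0.055 and 0.055 m and z of each of done1, done2, done3 in the frame of tray below 0.012 m and angle between each of done1, done2, done3's own z axis and vertical below 0.15 rad and x of done2 in the frame of tray between -0.09 and 0.09 m and y of done2 in the frame of tray between -0.055 and 0.055 m and x of done3 in the frame of tray between -0.09 and 0.09 m and y of done3 in the frame of tray between -0.055 and 0.055 m and linear speed of each of new1, new2, new3, done1, done2, done3 below 0.02 m/s and velocity of joint flap between -0.1 and 0.1 rad/s); the robot touches nothing.
It fails at once if the flap drops or slams (turns faster than 3 rad/s) (velocity of joint flap above 3 rad/s or velocity of joint flap below -3 rad/s).
It fails at once if a bystander is moved more than 3 cm (distance of any of solder_reel, flux_jar, screwdriver, cleaner, meter, parts_bin, tool_cup from where it was at the start of the episode above 0.03 m).
Of done1, done2, done3 only 1 to 2 are there at a start; the rules pass over those that are not, and their reading is None.
Of new1, new2, new3 only 2 to 3 are there at a start; the rules pass over those that are not, and their reading is None.
At some moment in a run one of new1, new2, new3 may be knocked a few centimetres aside while the robot is not near it.
It also fails if it takes over 210 s, if anything falls off the work surface, if the arm or the gripper's body presses on something with over 40 N, if the wrist force passes 120 N, or if a joint passes its speed limit or range.

### The arm

A 6-joint arm with a two-finger parallel gripper is mounted at the origin on the work surface. World frame = base frame: x ahead of the robot, y to its left, z up, the work surface at z = 0. Lengths are in mm, angles in rad, forces in N, time in s.
With the tool pointing down it reaches from about 225 to 725 mm from the base axis. Payload 3.1 kg.
Tool frame: the origin (TCP) lies midway between the tips of the shut fingers; the grasp point (between the pads) lies r.pinch_z behind it (r.pinch_z is the distance from the TCP to the grasp point, in mm); z points along the fingers, y is the direction in which the jaws open and shut (so a half turn about z gives the same grasp; the last joint's range is limited). The gripper opens to 85 mm and grips with 20 to 120 N. Pads are 22 mm wide; open, the fingers measure 114 mm over their backs; the gripper's body (76 mm by 85 mm) begins 54 mm behind the grasp point. The pads swing forward as they close: fully open they stand 13 mm farther back than shut.
Start: joints at [1.109, 0.048, 0.099, 1.622, 0, 1.443], TCP at [172.016, 496.012, 231.312] pointing down, gripper open.
Joint ranges: [-2.91, 2.91], [-0.99, 1.94], [-1.21, 1.42], [-2.12, 2.29], [-1.49, 1.47], [-3.14, 3.14]. Speed limits (rad/s): [2.79, 2.79, 3.14, 3.14, 3.14, 3.14].

### API

Orientations are given as a unit quaternion [w, x, y, z].
In Python, from workcell import status, viewer, hand_in, finder, r gives the robot as it stands. The module is installed in compiled form; this text tells all that it offers.
- The arm moves only by the shell command python3 -m creep 'ROWS' [FORCE]. ROWS is JSON, one flat list of numbers, 7 for each row, row after row: the closure, from 0 (fully open) to 1 (shut), then the shift along the tool's x, y, z in units of 60 mm (1.0 is 60 mm), then the turn, a rotation vector about the tool's x, y, z in units of 8 degrees (1.0 is 8 degrees). A call has 1 to 20 rows; each row shifts and turns the commanded pose from where the row before left it, along the tool's axes as they then stand; what a row does not reach is not made up. A row lasts 1/8 s, in which the tool goes at most 62.5 mm and 10.7 degrees, less where a joint would pass 70% of its speed; a pose out of reach is approached as far as the arm can. A call is refused whole if a number of a shift passes 1 or a number of a turn 1, either way. A call with a gripper value outside its range is refused whole. The fingers move at their own pace and stop on an object; FORCE is the grip in N (left out, the last holds). Time passes only in rows, so rows that do not move let the fingers close. It gives the time, the measured TCP pose, the force and the opening at its end, in the units of the state.
- status.get_state(): the state, without advancing time (a new reading comes with each control period).
- viewer.camera(name): name is "scene" or "side" or "wrist"; returns a dict with "color" (480x640x3 uint8, blue, green, red), "fx", "fy", "cx", "cy" (pixels), "rvec" (rotation vector, rad) and "tvec" (3), from world to camera coordinates, as OpenCV has them. Camera axes: x right, y down, z forward; pixel columns grow to the right and rows downward; lengths in mm; the calibration is good to about 2 mm. A picture is of the moment at which its call begins. There is no depth.
- hand_in(): hands the job in, once; it reports no verdict.
Trained networks look in the newest picture that a camera, given by its name, has taken for a name from the list of things; names that differ only in an ending like _2 or _b are one class to them, and where a whole thing is asked for, a point or a joint stands for the part that bears it (a point fixed in the world has none). Each returns a list of dicts, best first, with "conf" (0 to 1); they miss things now and then, are a little off and sometimes report something else, mostly with a low value. They report only what shows in the picture. A call takes as long as a camera call. They do not tell look-alikes from the thing itself.
- finder.look_for(camera, query): "location" ([x, y, z] in mm, in the coordinates of the camera as it stood for that picture, good to about 4 mm: the middle of the surface that is visible of it).
The state is a dict: "t": time; "joint_positions": joint angles; "joint_velocities": joint speeds; "effort": joint torques, N m; "tcp_pos": TCP position; "tool_rot": TCP orientation; "wrist_force": force on the tool from outside, world axes, zero at the start; "moment": the same for the moment, N m; "width": opening from 0.0 (shut) to 1.0 (fully open).
Only numpy, scipy, OpenCV 4.12 (cv2) and the standard library are available. Lean on these libraries where they do the work, as an engineer would, in place of code of your own. Each camera call takes 0.05 s, during which the arm holds its last target.

## Working session

There is one attempt and no reset: what is moved stays moved. The work goes in short steps, Python scripts to look and compute and a shell command to move; the robot and the scene stay as the last step left them, time stands still between calls to the robot, and variables do not carry over. Pictures are saved under pics/ and viewed, and the job is handed in when it is done.

```bash
mkdir -p pics; ls; python3 - <<'E'
from workcell import status, viewer, finder, r
import cv2
print(status.get_state()); print(r.pinch_z)
for n in ["scene","side","wrist"]:
    c=viewer.camera(n); cv2.imwrite(f"pics/{n}0.png",c["color"]); print(n,c["fx"],c["fy"],c["cx"],c["cy"],c["rvec"],c["tvec"])
E
```

```text
pics
{'t': 0.0, 'joint_positions': array([ 1.10917788e+00,  4.87677713e-02,  9.75718023e-02,  1.62200432e+00,
       -1.28373250e-06,  1.44302089e+00]), 'joint_velocities': array([-1.24680040e-03, -5.65778773e-04, -4.47853007e-04, -1.15303228e-03,
        2.14737773e-05, -3.58240604e-04]), 'effort': array([-4.84509146e-04, -3.38778913e+01,  3.20018327e+01,  1.99634844e-02,
       -2.44014172e-04,  3.83395715e-06]), 'tcp_pos': array([171.75118335, 495.45394004, 230.09526729]), 'tool_rot': array([-3.48501464e-04,  1.66147315e-01,  9.86100210e-01, -1.15035170e-03]), 'wrist_force': array([0.81688543, 0.39852857, 0.76694874]), 'moment': array([-0.04286278,  0.01337346, -0.02363505]), 'width': 0.9972288739669242}
18.700000000000003
scene 450.8200122537123 450.8200122537123 323.68827614967904 249.3173779135975 [ 1.55759798  2.20734871 -0.70959977] [ 178.04492398 -323.53557661 1492.58141812]
side 601.4072465039889 601.4072465039889 325.50411085922156 235.06532628291905 [ 2.05138055 -0.51320531  0.26265599] [-429.88346045  164.78307349 1575.88783963]
wrist 355.2204677916148 355.2204677916148 314.86234733831066 240.95619912623752 [-2.34414293 -1.66914526 -0.25778301] [-524.92508685  -39.98254243  379.87623829]
```

View pics/scene0.png

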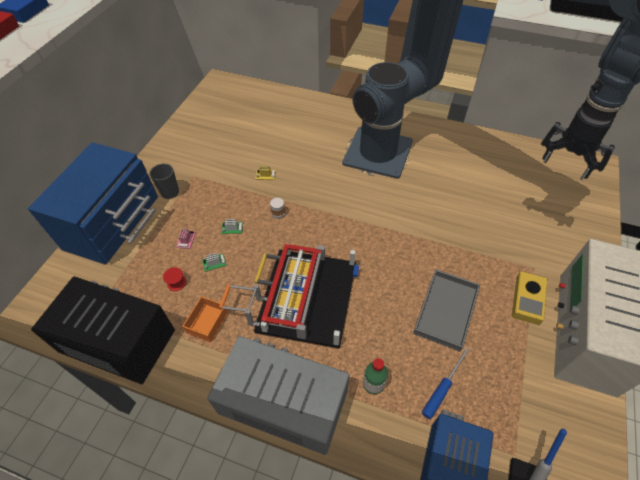

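View pics/side0.png

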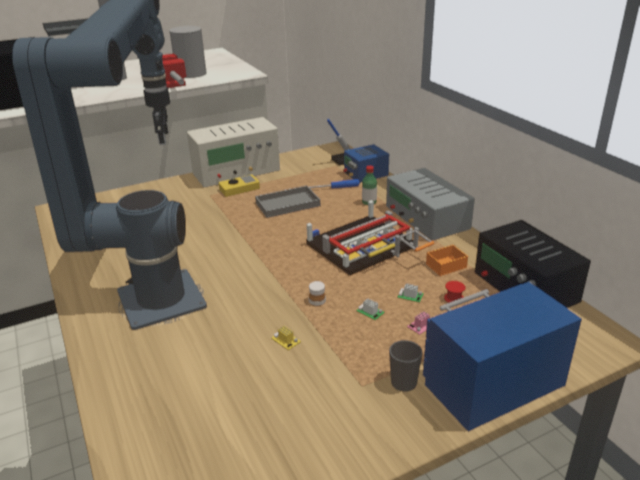

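View pics/wrist0.png

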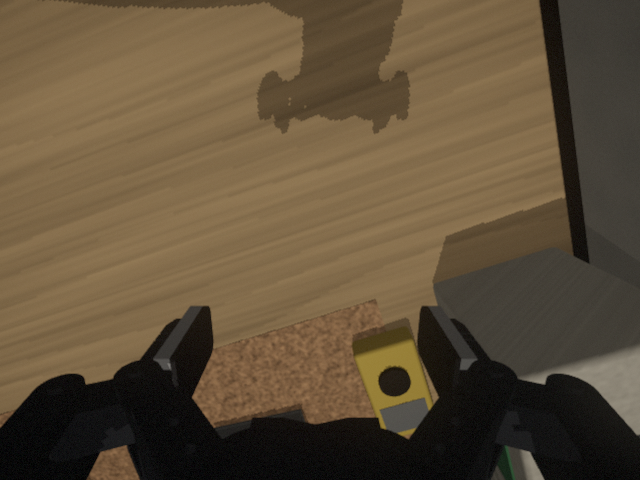

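The scene view shows the fixture at about (300,295) with the red flap shut. Its yellow grip bar is at (265,268) and the bail is folded out at (240,298). Green boards are at (232,227) and (214,262), a pink look-alike at (186,238), a yellow one at (265,172), and the tray at (447,310). Next I'll localise these.

```bash
cat > h.py <<'E'
from workcell import status, viewer, finder, r
import cv2, numpy as np
from scipy.spatial.transform import Rotation as R
def cam(n,save=None):
    c=viewer.camera(n)
    if save: cv2.imwrite(f"pics/{save}.png",c["color"])
    c["R"]=cv2.Rodrigues(np.array(c["rvec"],float))[0]; c["t"]=np.array(c["tvec"],float).ravel()
    c["K"]=np.array([[c["fx"],0,c["cx"]],[0,c["fy"],c["cy"]],[0,0,1]])
    return c
def c2w(c,p): return c["R"].T@(np.array(p)-c["t"])
def proj(c,P): return cv2.projectPoints(np.array(P,float).reshape(-1,3),np.array(c["rvec"],float),np.array(c["tvec"],float),c["K"],None)[0].reshape(-1,2)
def ray(c,uv,z):
    d=c["R"].T@np.array([(uv[0]-c["cx"])/c["fx"],(uv[1]-c["cy"])/c["fy"],1.]); o=-c["R"].T@c["t"]
    return o+d*(z-o[2])/d[2]
def crop(c,u0,v0,u1,v1,name,s=4):
    im=c["color"][v0:v1,u0:u1]; cv2.imwrite(f"pics/{name}.png",cv2.resize(im,None,fx=s,fy=s,interpolation=cv2.INTER_CUBIC))
E
python3 - <<'E'
from h import *
for n in ["scene","side"]:
    c=cam(n)
    if n=="scene":
        crop(c,170,140,370,360,"s_fix",3.0-0.3)
    else: crop(c,260,190,480,350,"d_fix",3.5)
    for q in ["fixture","flap","flap_bar","bail","bail_bar","tray","new1","done1","screwdriver","cleaner","meter","parts_bin","tool_cup","solder_reel","flux_jar"]:
        for d in finder.look_for(n,q)[:4]:
            w=c2w(c,d["location"]); print(n,q,round(d["conf"],2),w.round(0),proj(c,w)[0].round(0))
E
```

```text
scene fixture 0.59 [609. -19.  17.] [306. 300.]
scene flap 0.55 [603. -61.  61.] [291. 285.]
scene flap_bar 0.61 [605. -59.  63.] [291. 285.]
scene flap_bar 0.61 [ 369. -200.   41.] [277. 208.]
scene bail 0.79 [ 688. -184.   67.] [231. 297.]
scene bail_bar 0.74 [ 685. -179.   64.] [233. 297.]
scene bail_bar 0.66 [ 371. -199.   41.] [277. 209.]
scene tray 0.79 [510. 319.   5.] [444. 309.]
scene tray 0.25 [ 686. -184.   65.] [231. 297.]
scene new1 0.77 [ 575. -295.   10.] [216. 261.]
scene new1 0.77 [ 539. -409.   13.] [186. 240.]
scene new1 0.65 [605. -58.  62.] [291. 285.]
scene new1 0.49 [ 457. -304.   10.] [233. 228.]
scene done1 0.61 [ 687. -179.   65.] [233. 298.]
scene done1 0.6 [421. 513.  31.] [530. 297.]
scene done1 0.49 [575. -56.  27.] [297. 283.]
scene screwdriver 0.23 [611. -20.  15.] [306. 301.]
scene cleaner 0.91 [770. 201.  85.] [374. 377.]
scene meter 0.94 [424. 513.  30.] [530. 299.]
scene parts_bin 0.68 [ 744. -241.   11.] [204. 320.]
scene parts_bin 0.58 [ 457. -305.    9.] [232. 228.]
scene tool_cup 0.41 [ 371. -198.   42.] [277. 209.]
scene tool_cup 0.34 [601. -5
[... 922 characters left out ...]
[361. 248.]
side done1 0.39 [ 678. -184.   64.] [418. 243.]
side done1 0.27 [399. 489.  27.] [239. 185.]
side screwdriver 0.61 [725. 339.  13.] [342. 184.]
side screwdriver 0.39 [586. -69.  57.] [368. 235.]
side cleaner 0.61 [ 439. -320.    6.] [368. 312.]
side cleaner 0.6 [738. 188.  59.] [367. 188.]
side meter 0.79 [399. 489.  27.] [239. 185.]
side meter 0.54 [573. -72.  22.] [364. 247.]
side parts_bin 0.63 [ 742. -234.   23.] [446. 258.]
side parts_bin 0.23 [739. 189.  58.] [367. 188.]
side tool_cup 0.81 [ 379. -567.   62.] [405. 363.]
side solder_reel 0.68 [ 659. -373.   37.] [454. 287.]
side flux_jar 0.54 [ 342. -223.   34.] [316. 294.]
side flux_jar 0.43 [ 744. -233.   22.] [447. 258.]
```

View pics/s_fix.png

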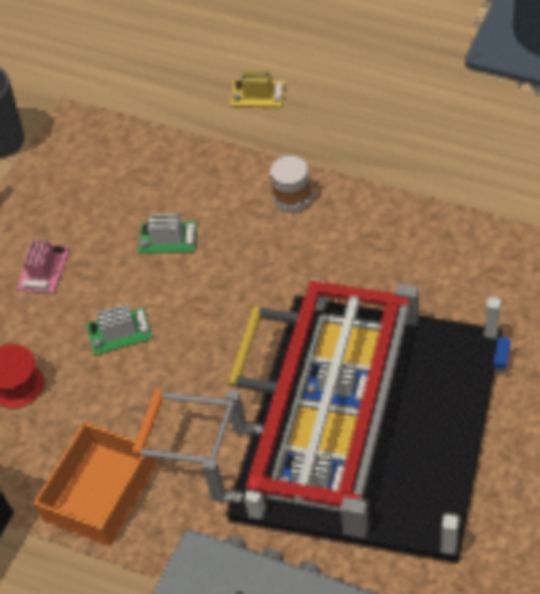

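View pics/d_fix.png

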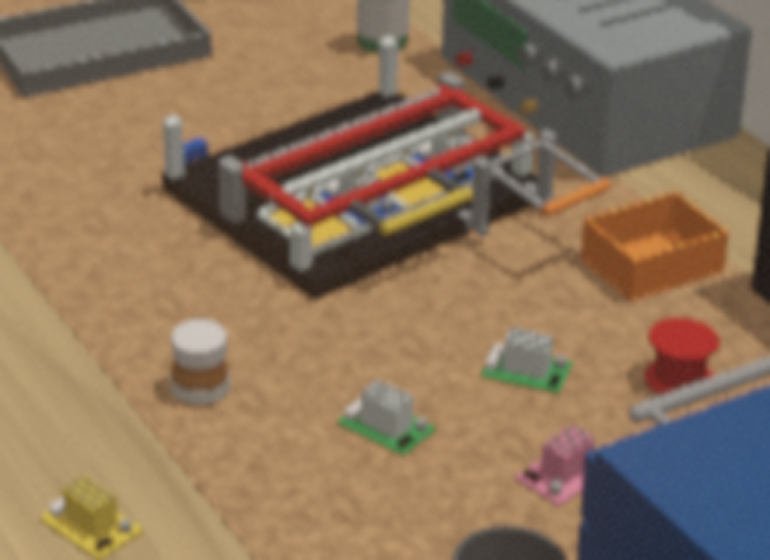

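```bash
python3 - <<'E'
from h import *
c=cam("scene"); crop(c,250,235,365,350,"s1",5.2)
c=cam("side"); crop(c,300,195,440,275,"d1",5.6)
E
```

```text
(no output)
```

View pics/s1.png

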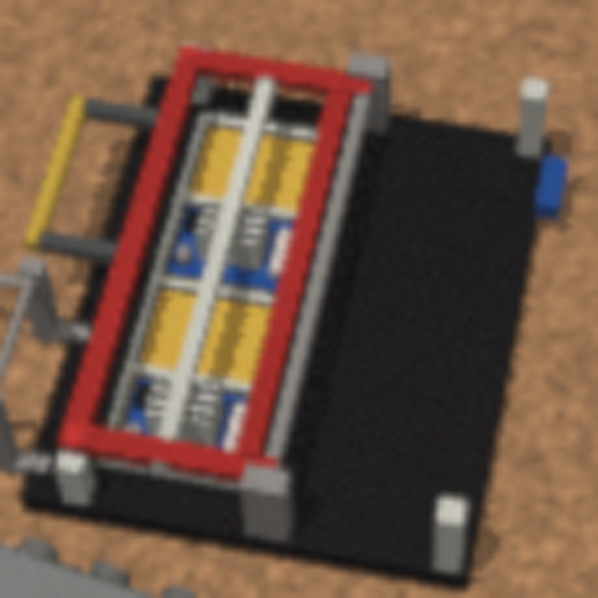

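View pics/d1.png

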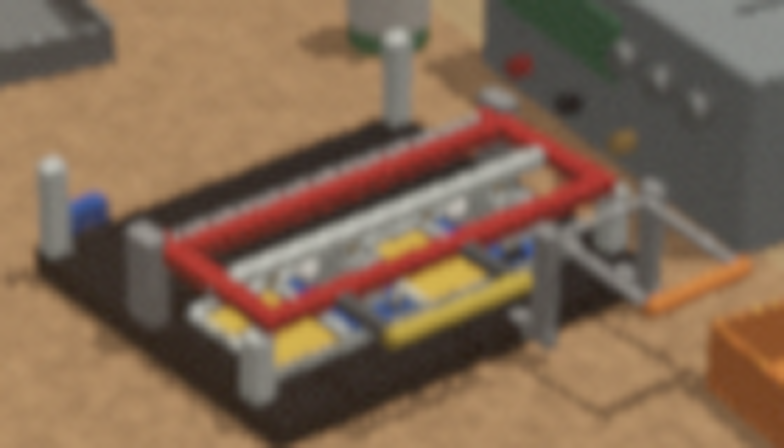

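```bash
cat > fit.py <<'E'
from h import *
from scipy.optimize import least_squares
S=cam("scene");D=cam("side")
s=lambda u,v:(u/5.2+250,v/5.2+235); d=lambda u,v:(u/5.6+300,v/5.6+195)
obs=[(S,(-115,-98,63),s(183,48)),(S,(115,-98,63),s(60,435)),(S,(-66,-140,58),s(79,99)),(S,(6,-140,58),s(33,242)),
(D,(-115,-98,63),d(270,312)),(D,(115,-98,63),d(617,178)),(D,(-66,-140,58),d(386,336))]
def W(p,X):
    X=np.array(X,float); c,sn=np.cos(p[2]),np.sin(p[2]); return np.array([p[0]+c*X[0]-sn*X[1],p[1]+sn*X[0]+c*X[1],X[2]])
f=lambda p:np.concatenate([proj(c,W(p,X))[0]-uv for c,X,uv in obs])
o=least_squares(f,[600,0,0],loss="soft_l1",x_scale=[10,10,.1]);print(o.x,f(o.x).reshape(-1,2).round(1).tolist())
p=o.x
E
python3 - <<'E'
from fit import *
s2=lambda u,v:(u/2.7+170,v/2.7+140)
a=[np.array(s2(160,395)),np.array(s2(141,452))]; b=[np.array(d(652,305)),np.array(d(750,265))]
def tri(u,v):
    g=lambda X:np.concatenate([proj(S,X)[0]-u,proj(D,X)[0]-v]); q=least_squares(g,[680,-180,65]); return q.x,q.fun
for u,v in zip(a,b): print(tri(u,v))
c,sn=np.cos(p[2]),np.sin(p[2])
for u,v in zip(a,b):
    X=tri(u,v)[0]-[p[0],p[1],0]; print("fix frame",c*X[0]+sn*X[1],-sn*X[0]+c*X[1],X[2])
for n,X in dict(n1=(-75,-50,18),n2=(-25,-50,18),n3=(25,-50,18),n4=(75,-50,18),fb=(-30,-140,58),bp=(70,-132,70)).items(): print(n,W(p,X).round(1))
for cc,n,box,sc in ((S,"ov_s",(225,225,375,360),5),(D,"ov_d",(295,190,455,280),5)):
    im=cv2.resize(cc["color"],None,fx=sc,fy=sc,interpolation=cv2.INTER_CUBIC)
    L=[]
    rect=lambda x0,x1,y0,y1,z:[(x0,y0,z),(x1,y0,z),(x1,y1,z),(x0,y1,z),(x0,y0,z)]
    L.append(rect(-115,115,-98,0,63));L.append(rect(-66,6,-140,-140,58))
    for i in range(4): L.append(rect(-75+50*i-23,-75+50*i+23,-83,-17,18))
    for l in L:
        q=((proj(cc,[W(p,X) for X in l])+.5)*sc).astype(int); cv2.polylines(im,[q],False,(0,255,0),1)
    for X in [(-117,85,0),(-117,85,70),(117,85,70),(117,85,18),(-117,0,70),(117,0,70),(34,-132,70),(106,-132,70)]:
        q=((proj(cc,W(p,X))[0]+.5)*sc).astype(int); cv2.circle(im,tuple(int(k) for k in q),4,(255,255,0),-1)
    u0,v0,u1,v1=[k*sc for k in box]; cv2.imwrite(f"pics/{n}.png",im[v0:v1,u0:u1])
E
```

```text
[ 5.88220295e+02 -1.04005591e+01  1.40124053e-01] [[-0.2, -1.9], [-0.8, 0.2], [-0.2, 1.6], [0.8, -3.0], [-1.1, 0.1], [-0.0, -1.5], [1.9, -1.9]]
(array([ 658.73104919, -204.36649585,   59.13049572]), array([-0.21858242,  0.11879414, -0.2715831 , -0.04622083]))
(array([ 719.78807874, -195.10674155,   59.31778056]), array([-1.13073907,  0.57866264, -1.47299814, -0.19617071]))
fix frame 42.7292184309879 -201.9127658227056 59.13049571997853
fix frame 104.48108077685342 -201.2713575943413 59.31778056356422
n1 [520.9 -70.4  18. ]
n2 [570.4 -63.4  18. ]
n3 [620.  -56.4  18. ]
n4 [669.5 -49.4  18. ]
fb [ 578.1 -153.2   58. ]
bp [ 676.  -131.3   70. ]
```

```bash
ls pics
```

```text
d1.png
d_fix.png
ov_d.png
ov_s.png
s1.png
s_fix.png
scene0.png
side0.png
wrist0.png
```

View pics/ov_s.png

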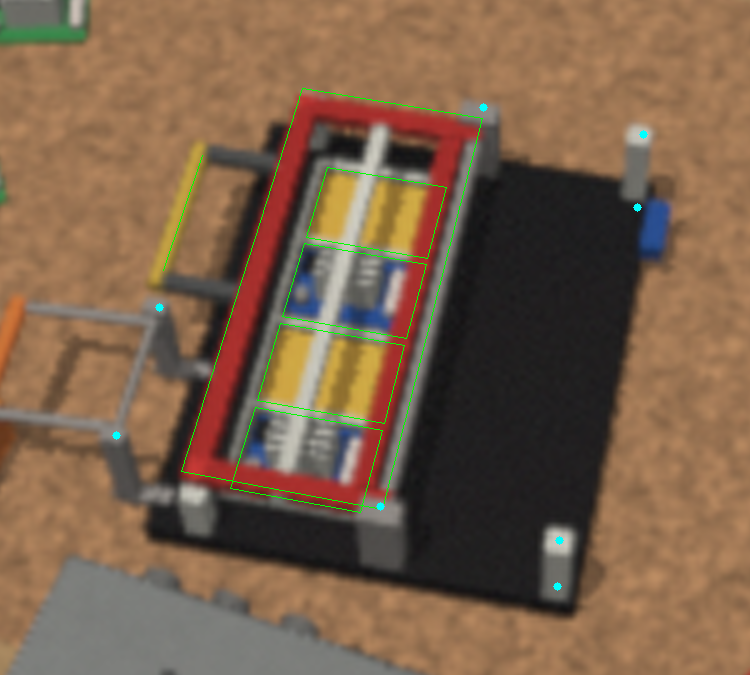

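View pics/ov_d.png

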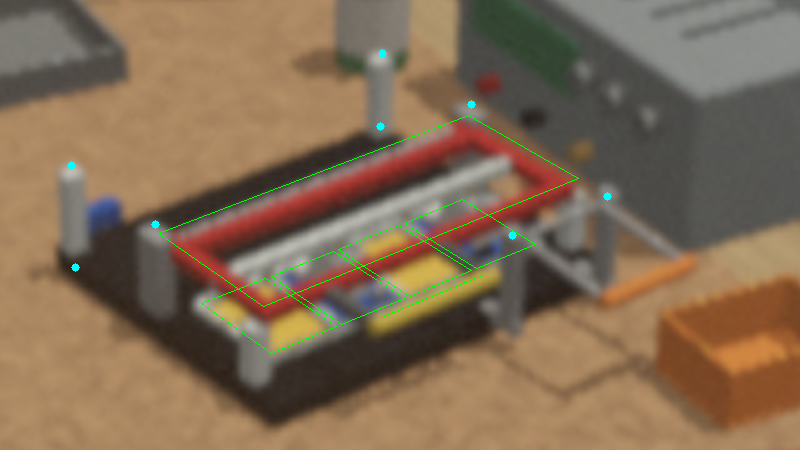

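```bash
cat >> h.py <<'E'
PSI=0.140
def st():
    s=status.get_state(); q=s["tool_rot"]; s["Rm"]=R.from_quat([q[1],q[2],q[3],q[0]]).as_matrix(); return s
def plan(target=None,yaw=None):
    """prints shift in tool frame in units(60mm), and needed turn about tool axes in units 8deg (yaw= world direction of tool x, tool down)"""
    s=st(); Rm=s["Rm"]; Rt=Rm
    if yaw is not None:
        x=np.array([np.cos(yaw),np.sin(yaw),0]); z=np.array([0,0,-1.]); Rt=np.c_[x,np.cross(z,x),z]
        print("turn units",(R.from_matrix(Rm.T@Rt).as_rotvec()*180/np.pi/8).round(3))
    if target is not None:
        print("shift units after turn",(Rt.T@(np.array(target)-s["tcp_pos"])/60).round(3))
    print("t",round(s["t"],2),"tcp",s["tcp_pos"].round(1),"F",s["wrist_force"].round(1),"w",round(s["width"],3),"q",s["joint_positions"].round(2))
E
python3 - <<'E'
from h import *
c=cam("wrist"); Rm=st()["Rm"]; print("cam pos in tool",Rm.T@(c2w(c,[0,0,0])-st()["tcp_pos"]),"axis",Rm.T@c["R"].T)
plan([578,-153,200],np.pi+PSI)
for n in ("scene","side"):
    c=cam(n); hsv=cv2.cvtColor(c["color"],cv2.COLOR_BGR2HSV); m=cv2.inRange(hsv,(50,110,60),(80,255,255))
    k,l,s,ce=cv2.connectedComponentsWithStats(m)
    for i in range(1,k):
        if s[i,4]>20: print(n,s[i],ce[i].round(1),ray(c,ce[i],4).round(0))
E
```

```text
cam pos in tool [  77.52558673    0.82954504 -142.86982333] axis [[ 2.62002387e-04 -9.52562764e-01 -3.04342097e-01]
 [ 9.99999898e-01  1.37640823e-04  4.30077991e-04]
 [-3.67786384e-04 -3.04342178e-01  9.52562703e-01]]
turn units [-0.    -0.    -3.393]
shift units after turn [ -5.191 -11.655   0.522]
t 2.0 tcp [172.  496.  231.3] F [ 0.2  0.1 -1.4] w 1.0 q [1.11 0.05 0.1  1.62 0.   1.44]
scene [222 230  20   3  38] [232.3 231.5] [ 464. -302.    4.]
scene [205 263  21   7  45] [215.2 266.2] [ 587. -293.    4.]
```

```bash
python3 -m creep '[0.6,0,0,0,0,0,-0.848, 0.6,0,0,0,0,0,-0.848, 0.6,0,0,0,0,0,-0.848, 0.6,0,0,0,0,0,-0.848, 0.6,-0.371,-0.83,0.037,0,0,0, 0.6,-0.371,-0.83,0.037,0,0,0, 0.6,-0.371,-0.83,0.037,0,0,0, 0.6,-0.371,-0.83,0.037,0,0,0, 0.6,-0.371,-0.83,0.037,0,0,0, 0.6,-0.371,-0.83,0.037,0,0,0, 0.6,-0.371,-0.83,0.037,0,0,0, 0.6,-0.371,-0.83,0.037,0,0,0, 0.6,-0.371,-0.83,0.037,0,0,0, 0.6,-0.371,-0.83,0.037,0,0,0, 0.6,-0.371,-0.83,0.037,0,0,0, 0.6,-0.371,-0.83,0.037,0,0,0, 0.6,-0.371,-0.83,0.037,0,0,0, 0.6,-0.371,-0.83,0.037,0,0,0]' 20; python3 - <<'E'
from h import *
plan([578,-153,200],np.pi+PSI)
c=cam("wrist","w1")
E
```

```text
t: 4.35
tcp_pos: [578.6, -152.6, 200.2]
tool_rot: [0.0, -0.07, 0.998, 0.0]
wrist_force: [1.2, -0.2, 0.5]
width: 0.401
turn units [ 0.     0.004 -0.003]
shift units after turn [ 0.011 -0.005  0.003]
t 4.35 tcp [ 578.6 -152.6  200.2] F [ 1.2 -0.2  0.5] w 0.401 q [-0.37  0.24  0.25  1.58  0.   -0.51]
```

View pics/w1.png

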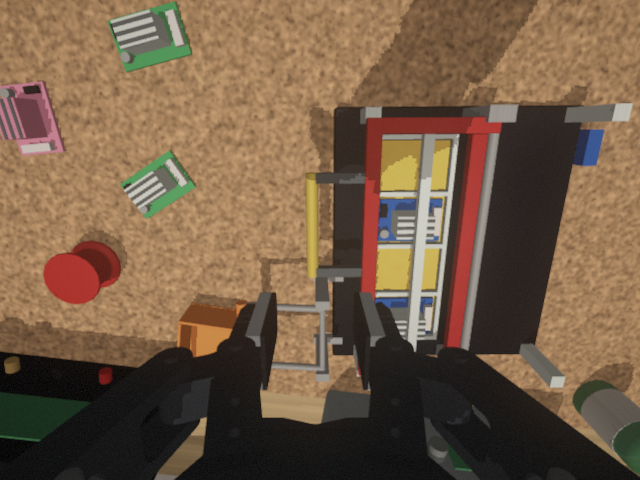

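```bash
python3 - <<'E'
from h import *
c=cam("wrist"); crop(c,290,95,510,265,"w1c",3.6)
E
```

```text
(no output)
```

View pics/w1c.png

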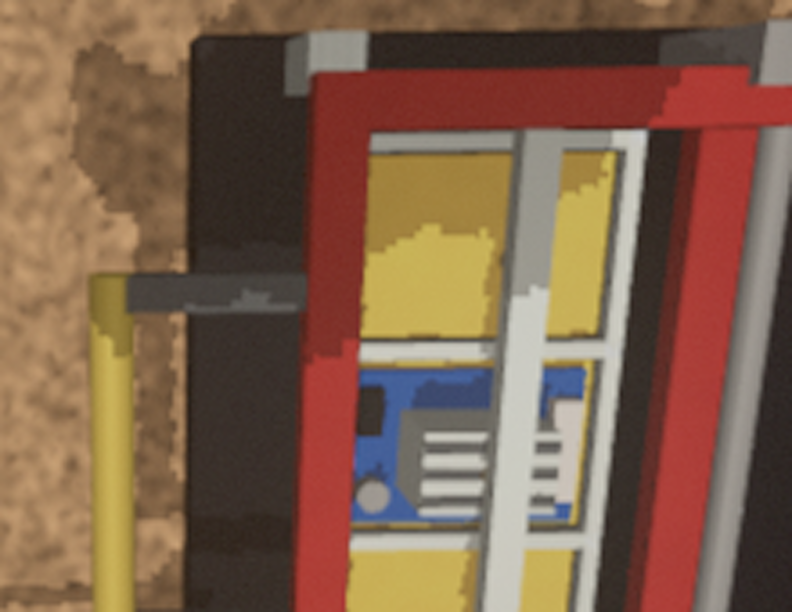

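```bash
cat > fit2.py <<'E'
from h import *
from scipy.optimize import least_squares
def W(p,X):
    X=np.array(X,float); c,sn=np.cos(p[2]),np.sin(p[2]); return np.array([p[0]+c*X[0]-sn*X[1],p[1]+sn*X[0]+c*X[1],X[2]])
E
python3 - <<'E'
from fit2 import *
c=cam("wrist"); k=lambda u,v:np.array((u/3.6+290,v/3.6+95))
obs=[((-115,-98,63),k(313,73)),((-66,-140,58),k(109,310)),((-98,-17,23),k(622,150)),((-52,-17,23),k(603,340)),((-48,-17,23),k(600,360)),((2,-17,23),k(581,549)),((6,-140,58),np.array((312,269)))]
f=lambda p:np.concatenate([proj(c,W(p,X))[0]-uv for X,uv in obs])
o=least_squares(f,[588,-10,.14],loss="soft_l1",x_scale=[10,10,.1]);p=o.x;print(p,f(p).reshape(-1,2).round(1).tolist())
im=c["color"].copy()
rect=lambda x0,x1,y0,y1,z:[(x0,y0,z),(x1,y0,z),(x1,y1,z),(x0,y1,z),(x0,y0,z)]
L=[rect(-115,115,-98,0,63),rect(-66,6,-140,-140,58)]+[rect(-98+50*i,-52+50*i,-83,-17,23) for i in range(4)]
for l in L: cv2.polylines(im,[(proj(c,[W(p,X) for X in l])+.5).astype(int)],False,(0,255,0),1)
cv2.imwrite("pics/w1o.png",cv2.resize(im[80:370,280:520],None,fx=2.5,fy=2))
print("bar",W(p,(-30,-140,58)),"bp",W(p,(70,-132,70)))
for u in [(150,36),(158,184),(22,118)]: print(u,ray(c,u,15).round(0))
E
```

```text
[ 5.87120930e+02 -7.69978692e+00  1.46868843e-01] [[-0.1, -0.0], [-0.1, 0.7], [0.1, 0.1], [-0.4, 0.8], [-0.1, -0.3], [-0.6, -0.2], [8.8, -2.5]]
bar [ 577.93170259 -150.58280936   58.        ] bp [ 675.68438578 -128.03479549   70.        ]
(150, 36) [ 450. -308.   15.]
(158, 184) [ 570. -301.   15.]
(22, 118) [ 529. -418.   15.]
```

View pics/w1o.png

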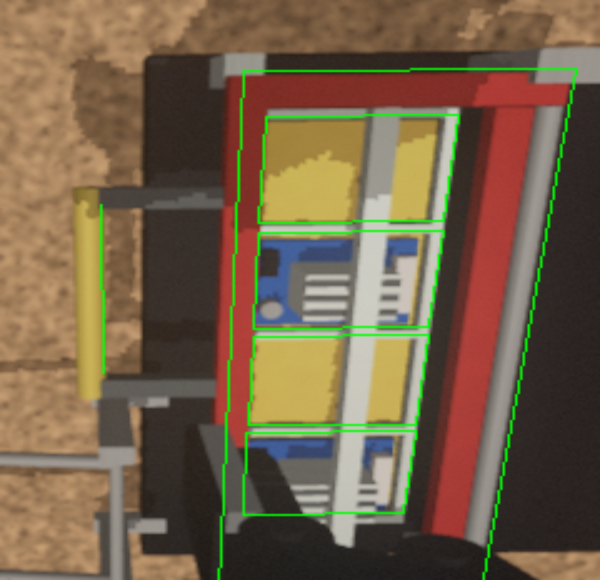

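```bash
python3 - <<'E'
from fit2 import *
c=cam("wrist"); hsv=cv2.cvtColor(c["color"],cv2.COLOR_BGR2HSV)
m=cv2.inRange(hsv,(20,100,50),(35,255,255))
sub=m[165:290,300:330]; ys,xs=np.nonzero(sub); print("bar cols",np.percentile(xs,[2,50,98])+300,"rows",ys.min()+165,ys.max()+165)
for rr in (185,225,260):
    x=np.nonzero(m[rr,295:335])[0]+295; print(rr,x.min(),x.max(), ray(c,((x.min()+x.max())/2,rr),58).round(1))
red=cv2.inRange(hsv,(0,120,60),(6,255,255))|cv2.inRange(hsv,(174,120,60),(180,255,255))
for rr in (130,160,200,240,280):
    x=np.nonzero(red[rr,330:520])[0]+330; print("red",rr,x.min(),ray(c,(x.min(),rr),63).round(1))
yy=np.nonzero(red[100:200,385:410].any(1))[0]+100; print("red top row",[np.nonzero(red[100:200,u])[0].min()+100 for u in (375,390,420,450)])
# yellow nest floors
mm=m.copy(); mm[:,:340]=0
k,l,s,ce=cv2.connectedComponentsWithStats(mm)
for i in range(1,k):
    if s[i,4]>150: print(s[i])
E
```

```text
bar cols [306. 312. 318.] rows 174 279
185 306 317 [ 544.7 -159.6   58. ]
225 307 317 [ 577.3 -154.8   58. ]
260 307 318 [ 607.7 -150.2   58. ]
red 130 366 [ 497.7 -124.7   63. ]
red 160 366 [ 519.3 -120.8   63. ]
red 200 363 [ 550.1 -117.6   63. ]
red 240 362 [ 583.  -112.5   63. ]
red 280 361 [ 618.2 -107.1   63. ]
red top row [np.int64(119), np.int64(118), np.int64(118), np.int64(118)]
[ 381  141   41   52 1910]
[432 141  19  51 787]
[ 376  250   38   42 1412]
[423 250  18  42 574]
```

```bash
sed -i 's/^PSI=.*/PSI=0.147/' h.py; python3 - <<'E'
from h import *
plan([577.5,-154.8,41],np.pi+PSI)
E
```

```text
turn units [ 0.011 -0.014 -0.064]
shift units after turn [ 0.008 -0.053  2.634]
t 4.55 tcp [ 577.5 -151.6  199.1] F [-0.5  0.8  0.5] w 0.399 q [-0.37  0.24  0.24  1.58  0.   -0.51]
```

```bash
python3 -m creep '[0.6,0.008,-0.053,0.3,0,0,-0.06, 0.6,0,0,0.5,0,0,0, 0.6,0,0,0.5,0,0,0, 0.6,0,0,0.5,0,0,0, 0.6,0,0,0.4,0,0,0, 0.6,0,0,0.25,0,0,0, 0.6,0,0,0.18,0,0,0, 0.6,0,0,0,0,0,0]'; python3 - <<'E'
from h import *
plan([577.5,-154.8,41],np.pi+PSI)
c=cam("wrist","w2")
E
```

```text
t: 5.55
tcp_pos: [577.2, -153.7, 41.9]
tool_rot: [-0.0, -0.074, 0.997, 0.0]
wrist_force: [-0.5, 0.8, 0.4]
width: 0.404
turn units [ 0.003 -0.006  0.012]
shift units after turn [-0.002 -0.019  0.015]
t 5.55 tcp [ 577.2 -153.7   41.9] F [-0.5  0.8  0.4] w 0.404 q [-0.37  0.28 -0.02  1.27 -0.   -0.52]
```

View pics/w2.png

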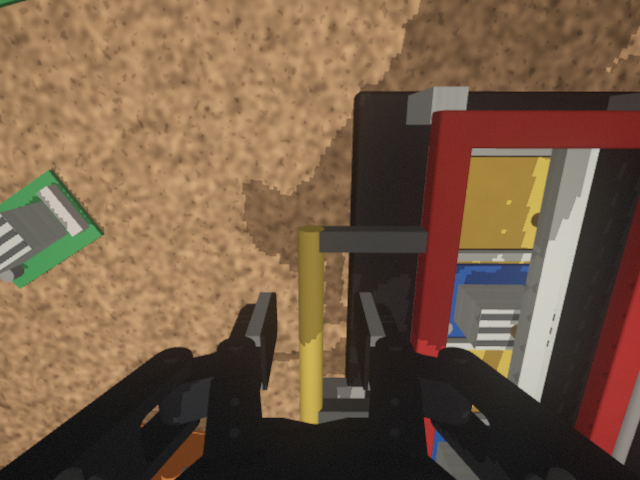

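The wrist view shows the yellow bar at column 311 running between the fingers, whose pads are at columns 265 and 370. It is about 1 mm off centre and clear of the frame, so I'll close the gripper.

```bash
python3 -m creep '[0.75,0,-0.02,0,0,0,0, 1,0,0,0,0,0,0, 1,0,0,0,0,0,0, 1,0,0,0,0,0,0, 1,0,0,0,0,0,0]' 20; python3 - <<'E'
from h import *
plan([577.5,-154.8,41],np.pi+PSI)
E
```

```text
t: 6.22
tcp_pos: [578.7, -155.2, 43.6]
tool_rot: [0.001, -0.074, 0.997, -0.0]
wrist_force: [0.6, 2.7, 5.1]
width: 0.11
turn units [-0.001  0.014  0.011]
shift units after turn [0.019 0.01  0.044]
t 6.22 tcp [ 578.7 -155.2   43.6] F [0.6 2.7 5.1] w 0.11 q [-0.37  0.28 -0.02  1.27  0.   -0.52]
```

```bash
python3 - <<'E'
import numpy as np
th=np.concatenate([[0],np.cumsum([.04,.06]+[.08]*34)]); print(th[-1],len(th)-1)
Y=-140*np.cos(th)/60; Z=-140*np.sin(th)/60
dy=[];dz=[];a,b=Y[0],Z[0]
for i in range(1,len(th)):
    y=round(Y[i]-a,2);z=round(Z[i]-b,2);a+=y;b+=z;print(i,round(th[i],2),y,z,"|",end=" ")
E
```

```text
2.820000000000001 36
1 0.04 0.0 -0.09 | 2 0.1 0.01 -0.14 | 3 0.18 0.03 -0.19 | 4 0.26 0.04 -0.18 | 5 0.34 0.05 -0.18 | 6 0.42 0.07 -0.17 | 7 0.5 0.09 -0.17 | 8 0.58 0.09 -0.16 | 9 0.66 0.11 -0.15 | 10 0.74 0.12 -0.14 | 11 0.82 0.13 -0.14 | 12 0.9 0.14 -0.12 | 13 0.98 0.15 -0.11 | 14 1.06 0.16 -0.1 | 15 1.14 0.17 -0.08 | 16 1.22 0.17 -0.07 | 17 1.3 0.18 -0.06 | 18 1.38 0.18 -0.04 | 19 1.46 0.19 -0.03 | 20 1.54 0.18 -0.01 | 21 1.62 0.19 -0.0 | 22 1.7 0.18 0.02 | 23 1.78 0.19 0.03 | 24 1.86 0.18 0.04 | 25 1.94 0.18 0.06 | 26 2.02 0.17 0.08 | 27 2.1 0.16 0.09 | 28 2.18 0.16 0.1 | 29 2.26 0.15 0.11 | 30 2.34 0.14 0.12 | 31 2.42 0.13 0.14 | 32 2.5 0.11 0.14 | 33 2.58 0.11 0.16 | 34 2.66 0.09 0.16 | 35 2.74 0.08 0.17 | 36 2.82 0.07 0.17 |
```

```bash
python3 -m creep '[1,0,0,-0.09,0,0,0, 1,0,0.01,-0.14,0,0,0, 1,0,0.03,-0.19,0,0,0, 1,0,0.04,-0.18,0,0,0, 1,0,0.05,-0.18,0,0,0, 1,0,0.07,-0.17,0,0,0, 1,0,0.09,-0.17,0,0,0, 1,0,0.09,-0.16,0,0,0]'; python3 - <<'E'
from h import *
plan(); s=st(); c,sn=np.cos(PSI),np.sin(PSI); d=s["tcp_pos"]-[586.7,-11.9,0]; print("fix y",-sn*d[0]+c*d[1],"x",c*d[0]+sn*d[1]); print(s["moment"])
cam("wrist","w3")
E
```

```text
t: 7.22
tcp_pos: [575.5, -134.0, 120.9]
tool_rot: [0.001, -0.074, 0.997, -0.002]
wrist_force: [4.5, -1.7, -0.5]
width: 0.106
t 7.22 tcp [ 575.5 -134.   120.9] F [ 4.5 -1.7 -0.5] w 0.106 q [-0.34  0.22  0.07  1.42 -0.   -0.49]
fix y -119.09803170259707 x -29.005239635701592
[-0.34685491 -1.06434957  0.08406491]
```

View pics/w3.png

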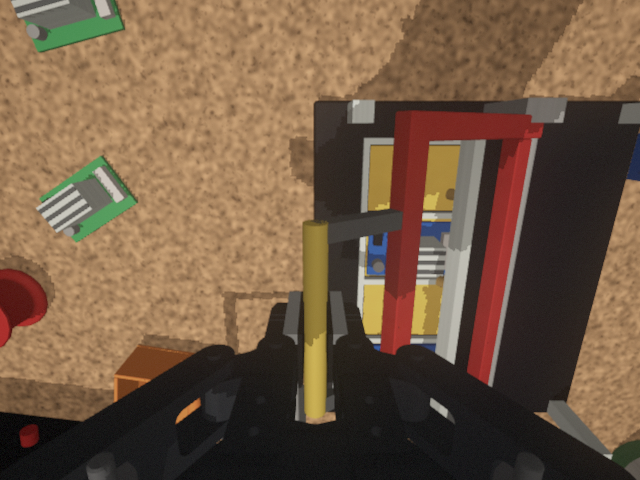

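The flap is rising with the bar held at column 315, and the forces are small. I'll continue the arc.

```bash
python3 -m creep '[1,0,0.11,-0.15,0,0,0, 1,0,0.12,-0.14,0,0,0, 1,0,0.13,-0.14,0,0,0, 1,0,0.14,-0.12,0,0,0, 1,0,0.15,-0.11,0,0,0, 1,0,0.16,-0.10,0,0,0, 1,0,0.17,-0.08,0,0,0, 1,0,0.17,-0.07,0,0,0, 1,0,0.18,-0.06,0,0,0, 1,0,0.18,-0.04,0,0,0, 1,0,0.19,-0.03,0,0,0]'; python3 - <<'E'
from h import *
plan(); s=st(); c,sn=np.cos(PSI),np.sin(PSI); d=s["tcp_pos"]-[586.7,-11.9,0]; print("fix y",-sn*d[0]+c*d[1],"x",c*d[0]+sn*d[1]); print(s["moment"])
E
```

```text
t: 8.65
tcp_pos: [560.6, -33.4, 184.7]
tool_rot: [0.002, -0.073, 0.997, -0.002]
wrist_force: [3.4, -1.2, 4.5]
width: 0.106
t 8.65 tcp [560.6 -33.4 184.7] F [ 3.4 -1.2  4.5] w 0.106 q [-0.18  0.13  0.1   1.53 -0.   -0.32]
fix y -17.392360095516473 x -28.989201407558113
[-0.43163403 -0.60770539 -0.03931547]
```

```bash
python3 -m creep '[1,0,0.18,-0.01,0,0,0, 1,0,0.19,0,0,0,0, 1,0,0.18,0.02,0,0,0, 1,0,0.19,0.03,0,0,0, 1,0,0.18,0.04,0,0,0, 1,0,0.18,0.06,0,0,0, 1,0,0.17,0.08,0,0,0, 1,0,0.16,0.09,0,0,0, 1,0,0.16,0.10,0,0,0, 1,0,0.15,0.11,0,0,0, 1,0,0.14,0.12,0,0,0]'; python3 - <<'E'
from h import *
plan(); s=st(); c,sn=np.cos(PSI),np.sin(PSI); d=s["tcp_pos"]-[586.7,-11.9,0]; print("fix y",-sn*d[0]+c*d[1],"x",c*d[0]+sn*d[1]); print(s["moment"])
cam("wrist","w4")
E
```

```text
t: 10.02
tcp_pos: [543.3, 80.0, 142.4]
tool_rot: [0.0, -0.074, 0.997, -0.0]
wrist_force: [7.0, -0.4, 1.3]
width: 0.101
t 10.03 tcp [543.3  80.  142.4] F [ 7.  -0.4  1.3] w 0.101 q [ 0.02  0.11 -0.01  1.45 -0.   -0.12]
fix y 97.30855804852885 x -29.424854053200512
[ 0.0835747  -1.34989318  0.02576301]
```

View pics/w4.png

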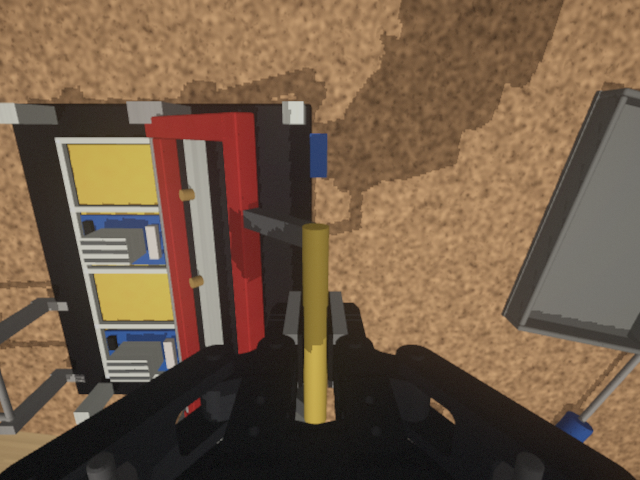

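```bash
python3 -m creep '[1,0,0.13,0.14,0,0,0, 1,0,0.11,0.14,0,0,0, 1,0,0.11,0.16,0,0,0, 1,0,0.09,0.16,0,0,0, 1,0,0.08,0.17,0,0,0, 1,0,0.06,0.14,0,0,0, 1,0,0.02,0.08,0,0,0, 1,0,0.01,0.06,0,0,0, 1,0,0.01,0.05,0,0,0, 1,0,0,0,0,0,0]'; python3 - <<'E'
from h import *
plan(); s=st(); c,sn=np.cos(PSI),np.sin(PSI); d=s["tcp_pos"]-[586.7,-11.9,0]; print("fix y",-sn*d[0]+c*d[1],"x",c*d[0]+sn*d[1]); print(s["moment"])
E
```

```text
t: 11.32
tcp_pos: [537.0, 117.3, 76.1]
tool_rot: [-0.0, -0.074, 0.997, 0.001]
wrist_force: [3.4, 3.5, 1.8]
width: 0.106
t 11.32 tcp [537.  117.3  76.1] F [3.4 3.5 1.8] w 0.106 q [ 0.09  0.13 -0.12  1.32  0.   -0.06]
fix y 135.1327787768973 x -30.254681934066195
[ 0.438521   -1.02514137 -0.04599087]
```

```bash
python3 -m creep '[1,0,0.01,0.03,0,0,0, 1,0,0,0.03,0,0,0, 1,0,0,0,0,0,0]'; python3 - <<'E'
from h import *
plan()
E
```

```text
t: 11.7
tcp_pos: [537.0, 117.6, 75.0]
tool_rot: [0.0, -0.074, 0.997, 0.0]
wrist_force: [1.4, 1.7, 9.6]
width: 0.103
t 11.7 tcp [537.  117.6  75. ] F [1.4 1.7 9.6] w 0.103 q [ 0.09  0.13 -0.12  1.32  0.   -0.06]
```

```bash
python3 -m creep '[0.85,0,0,-0.02,0,0,0, 0.7,0,0,0,0,0,0, 0.7,0,0,0,0,0,0, 0.7,0,0,-0.2,0,0,0, 0.65,0,0,-0.5,0,0,0, 0.65,0,0,-0.8,0,0,0, 0.65,0,0,-0.8,0,0,0, 0.65,0,0,0,0,0,0]'; python3 - <<'E'
from h import *
plan()
cam("wrist","w5"); c=cam("side"); crop(c,300,170,440,275,"d5",5)
E
```

```text
t: 12.7
tcp_pos: [540.2, 117.2, 219.4]
tool_rot: [0.006, -0.074, 0.997, 0.0]
wrist_force: [0.6, -0.5, -0.2]
width: 0.35
t 12.7 tcp [540.2 117.2 219.4] F [ 0.6 -0.5 -0.2] w 0.35 q [ 0.09  0.11  0.14  1.59 -0.   -0.06]
```

View pics/w5.png

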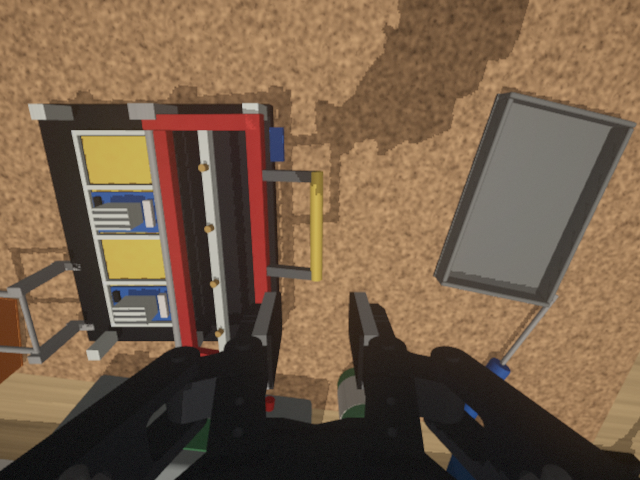

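View pics/d5.png

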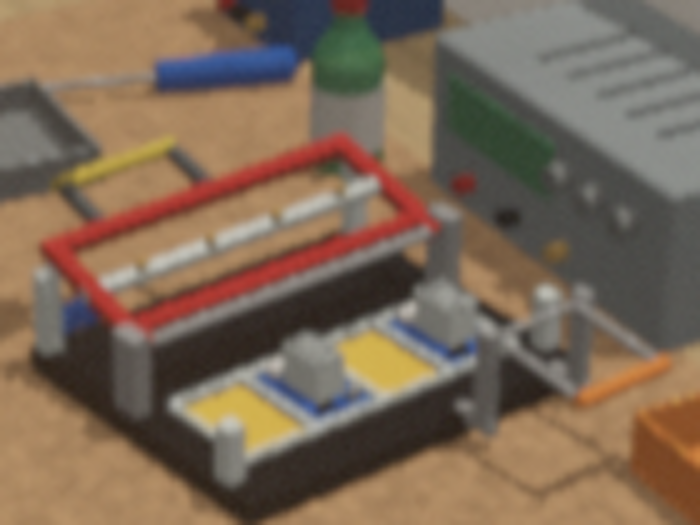

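```bash
cat > nest.py <<'E'
from fit2 import *
def nestfit(c,rim=True,tag="nf",p0=(586.7,-11.9,.147)):
    hsv=cv2.cvtColor(c["color"],cv2.COLOR_BGR2HSV); m=cv2.inRange(hsv,(20,100,60),(35,255,255))
    k,l,s,ce=cv2.connectedComponentsWithStats(m); obs=[];P=np.array(p0)
    im=c["color"].copy()
    for i in range(1,k):
        if s[i,4]<1200: continue
        best=None
        for n in range(4):
            q=proj(c,W(P,(-75+50*n,-50,18)))[0]; e=np.linalg.norm(q-ce[i])
            if e<18: best=n
        if best is None: continue
        # refine quad
        cn=max(cv2.findContours((l==i).astype(np.uint8),cv2.RETR_EXTERNAL,cv2.CHAIN_APPROX_NONE)[0],key=cv2.contourArea)
        h=cv2.convexHull(cn); ap=None
        for eps in np.arange(1,12,.5):
            ap=cv2.approxPolyDP(h,eps,True)
            if len(ap)<=4: break
        print("nest",best+1,s[i],ap.reshape(-1,2).tolist(),len(ap))
        if len(ap)==4:
            x0=-75+50*best
            for X in [(x0+a*23,-50+b*33,18) for a in(-1,1) for b in (-1,1)]:
                q=proj(c,W(P,X))[0]; j=np.argmin(np.linalg.norm(ap.reshape(-1,2)-q,axis=1)); obs.append((X,ap.reshape(-1,2)[j].astype(float)))
    f=lambda p:np.concatenate([proj(c,W(p,X))[0]-uv for X,uv in obs])
    o=least_squares(f,P,loss="soft_l1",x_scale=[10,10,.1]); p=o.x; print("fixture",p.round(4),"res",f(p).reshape(-1,2).round(1).tolist())
    for n in range(4):
        x0=-75+50*n; print("nest",n+1,W(p,(x0,-50,18)).round(1))
        for z in (18,23):
            l2=[(x0-23,-83,z),(x0+23,-83,z),(x0+23,-17,z),(x0-23,-17,z)]; cv2.polylines(im,[(proj(c,[W(p,X) for X in l2])+.5).astype(int)],True,(0,255,0) if z==18 else (255,0,255),1)
    cv2.imwrite(f"pics/{tag}.png",im)
    return p
E
python3 - <<'E'
from nest import *
c=cam("wrist"); nestfit(c)
im=cv2.imread("pics/nf.png"); cv2.imwrite("pics/nf.png",cv2.resize(im[90:350,30:230],None,fx=3,fy=2.3))
hsv=cv2.cvtColor(c["color"],cv2.COLOR_BGR2HSV)
E
```

```text
nest 1 [  78  141   71   48 3049] [[142, 141], [148, 188], [87, 188], [78, 141]] 4
nest 3 [  99  245   64   40 2322] [[157, 246], [162, 284], [106, 284], [99, 245]] 4
fixture [ 5.893048e+02 -1.427380e+01  1.645000e-01] res [[-5.5, -0.3], [2.2, -1.5], [-3.7, 2.5], [4.0, 1.4], [-4.1, -1.0], [3.4, -3.0], [-2.0, 1.8], [5.0, 0.8]]
nest 1 [523.5 -75.9  18. ]
nest 2 [572.8 -67.7  18. ]
nest 3 [622.2 -59.5  18. ]
nest 4 [671.5 -51.3  18. ]
```

View pics/nf.png

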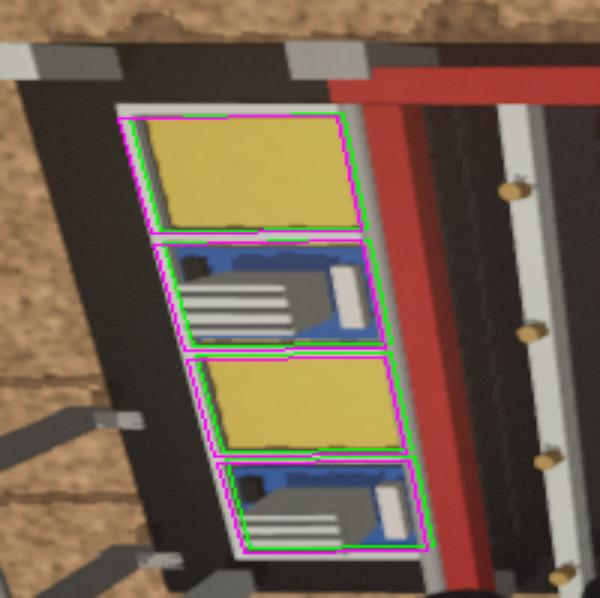

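```bash
python3 - <<'E'
from h import *
plan([572,-66,200],np.pi+PSI)
E
```

```text
turn units [-0.    -0.004  0.008]
shift units after turn [-0.13  -3.102  0.21 ]
t 12.85 tcp [537.1 116.9 212.6] F [0.6 0.4 0. ] w 0.352 q [ 0.09  0.11  0.13  1.59 -0.   -0.06]
```

```bash
python3 -m creep '[0.4,-0.03,-0.78,0.05,0,0,0, 0.4,-0.03,-0.78,0.05,0,0,0, 0.4,-0.03,-0.78,0.05,0,0,0, 0.4,-0.04,-0.76,0.06,0,0,0, 0.4,0,0,0,0,0,0, 0.4,0,0,0,0,0,0]'; python3 - <<'E'
from nest import *
plan([572,-66,200],np.pi+PSI)
c=cam("wrist","w6"); nestfit(c)
im=cv2.imread("pics/nf.png"); cv2.imwrite("pics/nf.png",cv2.resize(im[90:330,220:420],None,fx=3,fy=2.4))
E
```

```text
t: 13.6
tcp_pos: [571.4, -65.3, 198.6]
tool_rot: [-0.002, -0.074, 0.997, 0.001]
wrist_force: [-0.5, 0.2, 0.8]
width: 0.6
turn units [ 0.014 -0.022  0.006]
shift units after turn [-0.008 -0.013 -0.023]
t 13.6 tcp [571.4 -65.3 198.6] F [-0.5  0.2  0.8] w 0.6 q [-0.23  0.18  0.18  1.57  0.   -0.38]
nest 1 [ 278  135   74   51 3718] [[351, 135], [350, 185], [279, 185], [278, 135]] 4
nest 3 [ 281  245   68   42 2786] [[348, 246], [347, 285], [283, 286], [282, 245]] 4
fixture [ 5.893232e+02 -1.112040e+01  1.514000e-01] res [[-1.4, -0.7], [1.2, -0.9], [-0.6, 2.0], [0.8, 1.7], [-1.6, -1.7], [1.3, -2.9], [-1.1, 1.3], [1.1, 2.0]]
nest 1 [522.7 -71.9  18. ]
nest 2 [572.1 -64.3  18. ]
nest 3 [621.6 -56.8  18. ]
nest 4 [671.  -49.2  18. ]
```

View pics/nf.png

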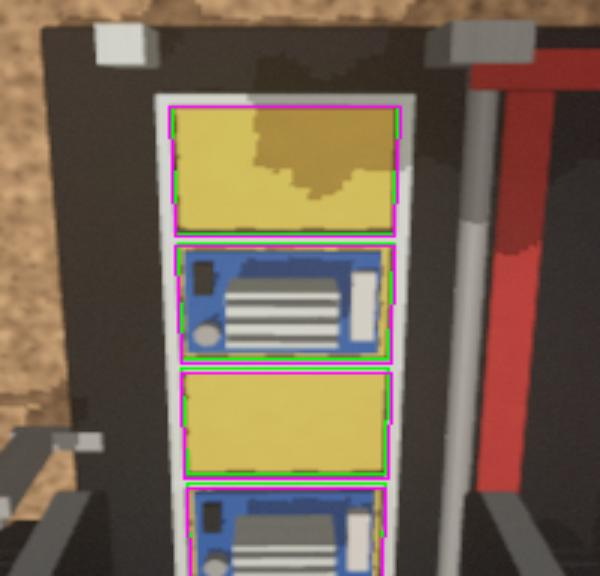

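View pics/w6.png

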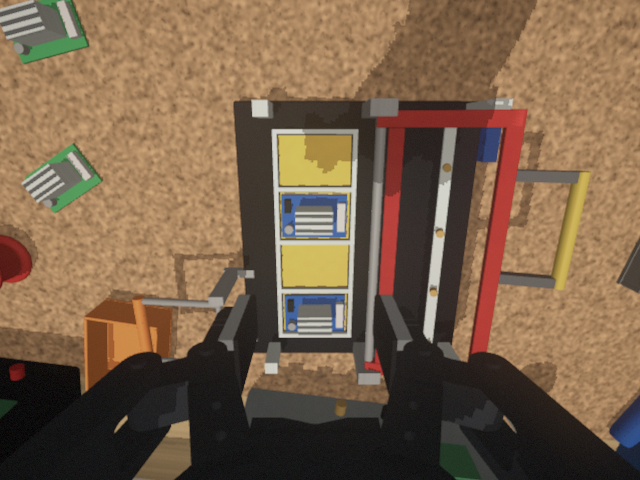

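```bash
sed -i 's/^PSI=.*/PSI=0.150/' h.py; python3 - <<'E'
from h import *
plan([572,-65.3,25],np.pi+PSI)
E
```

```text
turn units [ 0.01  -0.015 -0.008]
shift units after turn [-0.004 -0.009  2.903]
t 13.65 tcp [571.7 -64.8 199.2] F [-0.1 -0.3  0.3] w 0.601 q [-0.23  0.18  0.18  1.57  0.   -0.38]
```

```bash
python3 -m creep '[0.4,0,-0.01,0.6,0,0,-0.02, 0.4,0,0,0.7,0,0,0, 0.4,0,0,0.7,0,0,0, 0.4,0,0,0.5,0,0,0, 0.4,0,0,0.3,0,0,0, 0.4,0,0,0.1,0,0,0, 0.4,0,0,0,0,0,0]'; python3 - <<'E'
from h import *
plan([572,-65.3,25],np.pi+PSI)
c=cam("wrist","w7")
E
```

```text
t: 14.52
tcp_pos: [573.0, -66.1, 26.9]
tool_rot: [0.0, -0.076, 0.997, -0.0]
wrist_force: [0.2, -0.4, 0.2]
width: 0.6
turn units [-0.002  0.007  0.012]
shift units after turn [0.015 0.016 0.032]
t 14.53 tcp [573.  -66.1  26.9] F [ 0.2 -0.4  0.2] w 0.6 q [-0.23  0.23 -0.11  1.23  0.   -0.38]
```

View pics/w7.png

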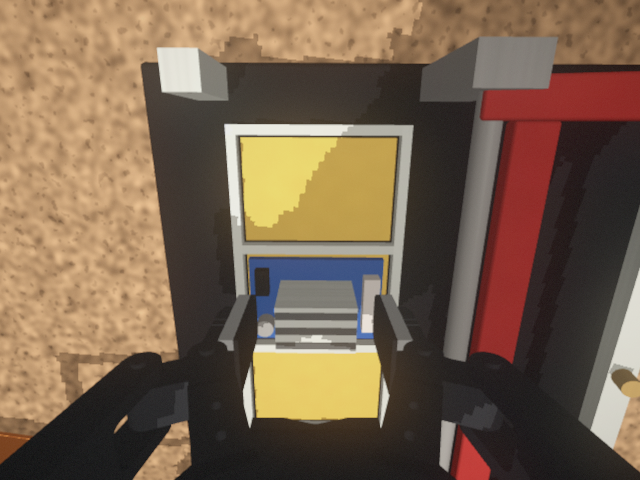

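```bash
python3 -m creep '[0.6,0,0,0.02,0,0,0, 0.75,0,0,0,0,0,0, 0.75,0,0,0,0,0,0, 0.75,0,0,0,0,0,0, 0.75,0,0,-0.2,0,0,0, 0.75,0,0,-0.5,0,0,0, 0.75,0,0,-0.8,0,0,0, 0.75,0,0,-0.8,0,0,0, 0.75,0,0,-0.6,0,0,0, 0.75,0,0,0,0,0,0]' 35; python3 - <<'E'
from h import *
plan()
c=cam("wrist","w8")
E
```

```text
t: 15.82
tcp_pos: [574.4, -66.9, 203.4]
tool_rot: [0.003, -0.075, 0.997, -0.001]
wrist_force: [0.4, 0.6, -1.8]
width: 0.365
t 15.82 tcp [574.4 -66.9 203.4] F [ 0.4  0.6 -1.8] w 0.365 q [-0.23  0.17  0.18  1.57 -0.   -0.38]
```

View pics/w8.png

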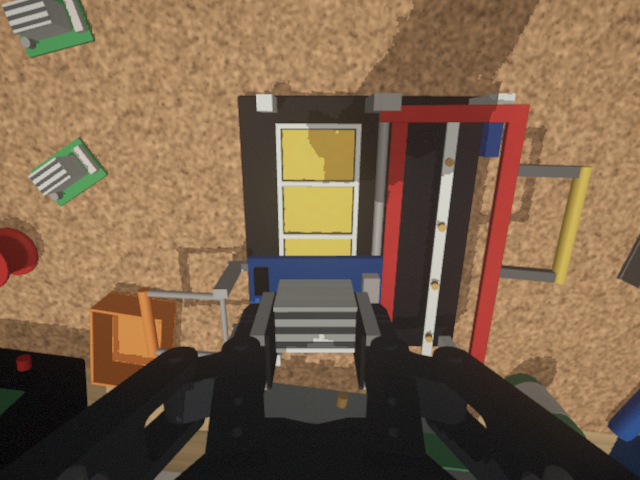

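```bash
python3 - <<'E'
from h import *
plan([560,215,205],np.pi+PSI)
E
```

```text
turn units [-0.008  0.018  0.007]
shift units after turn [-0.484  4.673 -0.074]
t 15.88 tcp [573.2 -66.6 200.5] F [-0.6  0.3 -1.1] w 0.366 q [-0.23  0.18  0.18  1.57 -0.   -0.38]
```

```bash
python3 -m creep '[0.75,-0.05,0.5,0,0,0,0, 0.75,-0.08,0.8,-0.02,0,0,0, 0.75,-0.08,0.8,-0.02,0,0,0, 0.75,-0.08,0.8,-0.02,0,0,0, 0.75,-0.08,0.8,-0.02,0,0,0, 0.75,-0.08,0.6,0,0,0,0, 0.75,-0.05,0.35,0,0,0,0, 0.75,0,0,0,0,0,0]'; python3 - <<'E'
from h import *
plan()
c=cam("wrist","w9")
np.savez("w9.npz",rvec=c["rvec"],tvec=c["tvec"],K=c["K"])
g=cv2.cvtColor(c["color"],cv2.COLOR_BGR2HSV)
E
```

```text
t: 16.88
tcp_pos: [559.3, 214.6, 202.0]
tool_rot: [-0.002, -0.076, 0.997, -0.001]
wrist_force: [-0.3, 0.2, 0.2]
width: 0.36
t 16.88 tcp [559.3 214.6 202. ] F [-0.3  0.2  0.2] w 0.36 q [ 0.25  0.24  0.26  1.59 -0.    0.1 ]
```

View pics/w9.png

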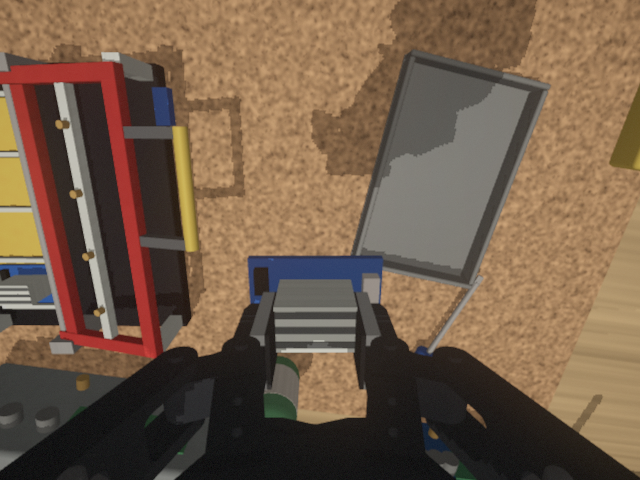

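```bash
python3 - <<'E'
from h import *
c=cam("wrist")
P=np.array([ray(c,u,28)[:2] for u in [(413,52),(547,86),(473,286),(355,254)]]); print(P.round(1))
print("sides",[np.linalg.norm(P[i]-P[(i+1)%4]).round(1) for i in range(4)])
ctr=P.mean(0); ax=(P[2]+P[3]-P[0]-P[1]); ax/=np.linalg.norm(ax); print("centre",ctr,"axis angle",np.arctan2(ax[1],ax[0]))
for s in (45,-45): print(s,ctr+s*ax)
E
```

```text
[[414.  271.3]
 [421.9 386.2]
 [605.3 377.1]
 [590.2 257.1]]
sides [np.float64(115.1), np.float64(183.6), np.float64(120.9), np.float64(176.7)]
centre [507.83708708 322.9073694 ] axis angle -0.06458954030851578
45 [552.74325402 320.00286057]
-45 [462.93092015 325.81187822]
```

```bash
python3 - <<'E'
from h import *
plan([553,320,14],np.pi+PSI)
E
```

```text
turn units [-0.008 -0.013  0.003]
shift units after turn [-0.152  1.782  3.148]
t 16.98 tcp [560.  212.9 202.9] F [-0.3  0.5 -0.7] w 0.369 q [ 0.25  0.24  0.26  1.59 -0.    0.1 ]
```

```bash
python3 -m creep '[0.75,-0.05,0.58,0,0,0,0, 0.75,-0.05,0.6,0,0,0,0, 0.75,-0.05,0.58,0.3,0,0,0, 0.75,0,0,0.7,0,0,0, 0.75,0,0,0.8,0,0,0, 0.75,0,0,0.6,0,0,0, 0.75,0,0,0.4,0,0,0, 0.75,0,0,0.2,0,0,0, 0.75,0,0,0.1,0,0,0, 0.75,0,0,0,0,0,0]'; python3 - <<'E'
from h import *
plan([553,320,14],np.pi+PSI)
E
```

```text
t: 18.23
tcp_pos: [553.9, 319.4, 18.5]
tool_rot: [0.0, -0.075, 0.997, 0.0]
wrist_force: [-0.0, -0.0, -1.4]
width: 0.365
turn units [0.001 0.007 0.002]
shift units after turn [0.013 0.011 0.075]
t 18.23 tcp [553.9 319.4  18.5] F [-0.  -0.  -1.4] w 0.365 q [ 0.42  0.4   0.08  1.25 -0.    0.27]
```

```bash
python3 -m creep '[0.75,0,0,0.04,0,0,0, 0.75,0,0,0.03,0,0,0, 0.75,0,0,0,0,0,0]'; python3 -m creep '[0.75,0,0,0,0,0,0]'; 
```

```text
t: 18.6
tcp_pos: [553.3, 319.8, 13.9]
tool_rot: [0.0, -0.075, 0.997, 0.0]
wrist_force: [0.6, 0.6, -0.5]
width: 0.366
t: 18.73
tcp_pos: [553.3, 319.8, 13.8]
tool_rot: [0.0, -0.075, 0.997, 0.0]
wrist_force: [0.2, -0.5, 0.3]
width: 0.361
```

Not touching yet, so I'll lower 1 mm more and release.

```bash
python3 -m creep '[0.75,0,0,0.02,0,0,0, 0.75,0,0,0,0,0,0, 0.5,0,0,0,0,0,0, 0.45,0,0,0,0,0,0, 0.45,0,0,0,0,0,0, 0.45,0,0,-0.3,0,0,0, 0.45,0,0,-0.7,0,0,0, 0.45,0,0,-0.9,0,0,0, 0.45,0,0,-0.8,0,0,0, 0.4,0,0,-0.4,0,0,0, 0.4,0,0,0,0,0,0]'; python3 - <<'E'
from h import *
plan([671,-50,205],np.pi+PSI)
cam("wrist","w10")
E
```

```text
t: 20.1
tcp_pos: [555.1, 320.5, 203.2]
tool_rot: [0.004, -0.075, 0.997, 0.001]
wrist_force: [0.1, 0.1, 0.2]
width: 0.597
turn units [0.015 0.056 0.007]
shift units after turn [-0.987 -6.395 -0.03 ]
t 20.1 tcp [555.1 320.5 203.2] F [0.1 0.1 0.2] w 0.597 q [ 0.42  0.35  0.39  1.6  -0.    0.27]
```

View pics/w10.png

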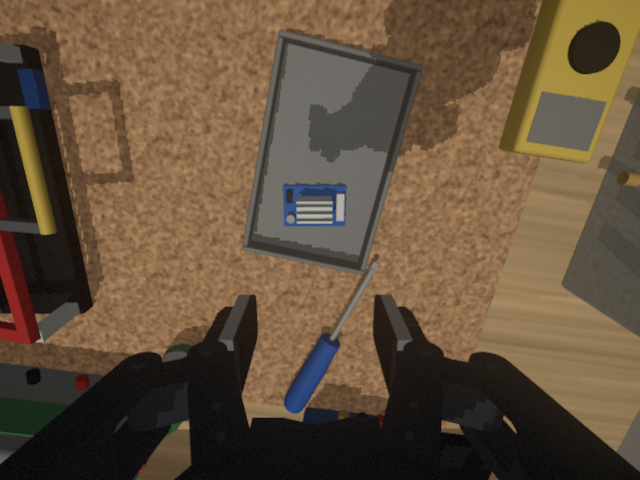

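```bash
python3 -m creep '[0.4,-0.14,-0.8,0,0,0,0, 0.4,-0.14,-0.9,0,0,0,0, 0.4,-0.14,-0.9,0,0,0,0, 0.4,-0.14,-0.9,0,0,0,0, 0.4,-0.14,-0.9,0,0,0,0, 0.4,-0.14,-0.9,0,0,0,0, 0.4,-0.14,-0.8,0,0,0,0, 0.4,0,-0.3,0,0,0,0, 0.4,0,0,0,0,0,0, 0.4,0,0,0,0,0,0]'; python3 - <<'E'
from h import *
plan([671,-50,26],np.pi+PSI)
cam("wrist","w11")
E
```

```text
t: 21.4
tcp_pos: [668.5, -49.4, 197.8]
tool_rot: [-0.001, -0.076, 0.997, 0.001]
wrist_force: [-0.2, 0.4, 0.9]
width: 0.6
turn units [ 0.009 -0.009  0.018]
shift units after turn [-0.04  -0.015  2.863]
t 21.4 tcp [668.5 -49.4 197.8] F [-0.2  0.4  0.9] w 0.6 q [-0.17  0.44  0.5   1.63  0.   -0.33]
```

View pics/w11.png

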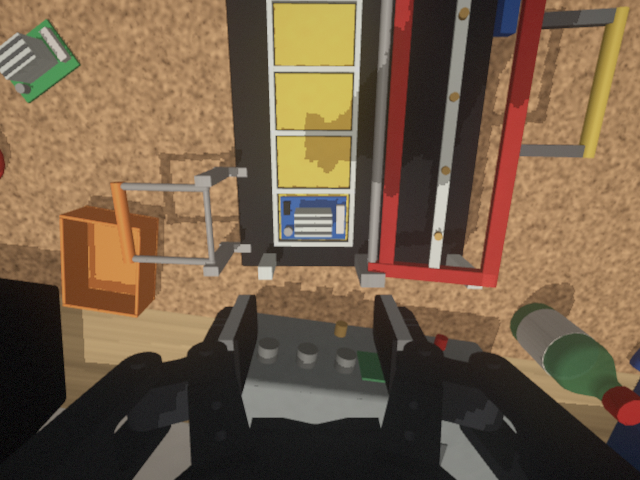

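```bash
python3 - <<'E'
from h import *
c=cam("side")
print(ray(c,(434,236),0).round(),ray(c,(388,207),0).round())
cw=cam("wrist"); print(ray(cw,(250,318),60),ray(cw,(250,318),100))
m=cv2.inRange(cv2.cvtColor(cw["color"],cv2.COLOR_BGR2HSV),(100,100,40),(125,255,255)); m[:,:270]=0;m[:,360:]=0;m[:180]=0;m[260:]=0
x,y,w,h=cv2.boundingRect(m); print(x,y,w,h, ray(cw,(x+w/2,y+h/2),22).round(1))
E
```

```text
[806. -91.   0.] [787. 136.   0.]
[761.50524829 -92.68448659  60.        ] [737.47626927 -88.08794337 100.        ]
281 196 65 42 [670.5 -49.4  22. ]
```

```bash
python3 -m creep '[0.4,-0.03,-0.01,0.5,0,0,0, 0.4,0,0,0.7,0,0,0, 0.4,0,0,0.7,0,0,0, 0.4,0,0,0.5,0,0,0, 0.4,0,0,0.3,0,0,0, 0.4,0,0,0.15,0,0,0, 0.4,0,0,0,0,0,0, 0.4,0,0,0,0,0,0]'; python3 - <<'E'
from h import *
plan([670.5,-49.7,26],np.pi+PSI)
c=cam("wrist","w12")
E
```

```text
t: 22.55
tcp_pos: [672.3, -51.6, 29.4]
tool_rot: [0.002, -0.075, 0.997, -0.0]
wrist_force: [1.2, -0.0, 0.8]
width: 0.6
turn units [-0.007  0.022  0.008]
shift units after turn [0.025 0.035 0.056]
t 22.55 tcp [672.3 -51.6  29.4] F [ 1.2 -0.   0.8] w 0.6 q [-0.18  0.47  0.21  1.3   0.   -0.33]
```

View pics/w12.png

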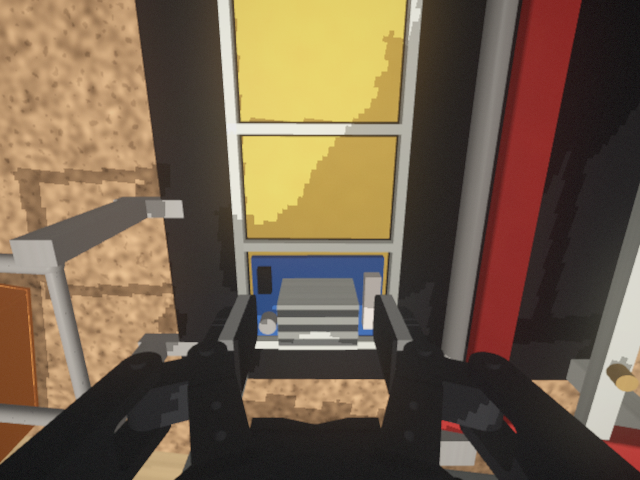

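```bash
python3 -m creep '[0.5,0,0.02,0.05,0,0,0, 0.75,0,0,0,0,0,0, 0.75,0,0,0,0,0,0, 0.75,0,0,0,0,0,0, 0.75,0,0,0,0,0,0]' 35; python3 - <<'E'
from h import *
plan()
E
python3 -m creep '[0.75,0,0,-0.2,0,0,0, 0.75,0,0,-0.5,0,0,0, 0.75,0,0,-0.8,0,0,0, 0.75,0,0,-0.8,0,0,0, 0.75,0,0,-0.6,0,0,0, 0.75,0,0,0,0,0,0]'; python3 - <<'E'
from h import *
plan([463,324,203],np.pi+PSI)
E
```

```text
t: 23.22
tcp_pos: [671.1, -50.3, 24.8]
tool_rot: [0.0, -0.075, 0.997, -0.0]
wrist_force: [0.8, 0.3, 2.5]
width: 0.365
t 23.23 tcp [671.1 -50.3  24.8] F [0.8 0.3 2.5] w 0.365 q [-0.17  0.48  0.2   1.29  0.   -0.33]
t: 23.98
tcp_pos: [672.9, -50.6, 203.9]
tool_rot: [0.004, -0.075, 0.997, -0.001]
wrist_force: [0.6, -0.4, -1.1]
width: 0.37
turn units [-0.021  0.06   0.007]
shift units after turn [2.527 6.696 0.015]
t 23.98 tcp [672.9 -50.6 203.9] F [ 0.6 -0.4 -1.1] w 0.37 q [-0.17  0.44  0.51  1.63 -0.   -0.33]
```

```bash
python3 -m creep '[0.75,0.2,0.5,0,0,0,0, 0.75,0.3,0.8,0,0,0,0, 0.75,0.3,0.8,0,0,0,0, 0.75,0.3,0.8,0,0,0,0, 0.75,0.3,0.8,0,0,0,0, 0.75,0.3,0.8,0,0,0,0, 0.75,0.3,0.8,0,0,0,0, 0.75,0.3,0.8,0,0,0,0, 0.75,0.2,0.55,0,0,0,0, 0.75,0,0,0,0,0,0]'; python3 - <<'E'
from h import *
plan([464,326,14],np.pi+PSI)
cam("wrist","w13")
E
```

```text
t: 25.22
tcp_pos: [460.1, 323.2, 196.5]
tool_rot: [-0.002, -0.078, 0.997, -0.001]
wrist_force: [0.2, -0.1, -0.9]
width: 0.368
turn units [-0.006 -0.024  0.038]
shift units after turn [-0.071  0.036  3.042]
t 25.23 tcp [460.1 323.2 196.5] F [ 0.2 -0.1 -0.9] w 0.368 q [0.49 0.14 0.13 1.56 0.   0.34]
```

View pics/w13.png

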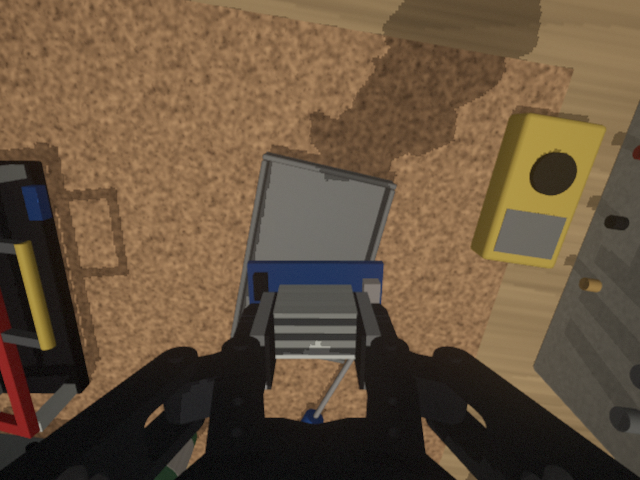

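```bash
python3 -m creep '[0.75,-0.07,0.036,0.4,0,0,0, 0.75,0,0,0.7,0,0,0, 0.75,0,0,0.8,0,0,0, 0.75,0,0,0.6,0,0,0, 0.75,0,0,0.35,0,0,0, 0.75,0,0,0.15,0,0,0, 0.75,0,0,0,0,0,0, 0.75,0,0,0,0,0,0]'; python3 - <<'E'
from h import *
plan([464,326,12.5],np.pi+PSI)
cam("wrist","w14")
E
```

```text
t: 26.28
tcp_pos: [467.5, 324.7, 19.8]
tool_rot: [0.001, -0.075, 0.997, 0.0]
wrist_force: [-0.1, -0.1, 0.7]
width: 0.365
turn units [0.005 0.017 0.003]
shift units after turn [0.055 0.031 0.122]
t 26.27 tcp [467.5 324.7  19.8] F [-0.1 -0.1  0.7] w 0.365 q [ 0.49  0.22 -0.14  1.21 -0.    0.34]
```

View pics/w14.png

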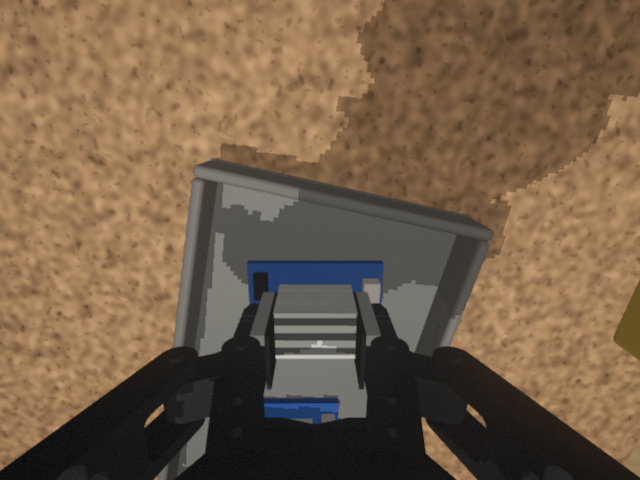

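```bash
python3 -m creep '[0.75,0.05,0.04,0.05,0,0,0, 0.75,0,0,0.06,0,0,0, 0.75,0,0,0,0,0,0, 0.75,0,0,0.01,0,0,0, 0.5,0,0,0,0,0,0, 0.45,0,0,0,0,0,0, 0.45,0,0,0,0,0,0, 0.45,0,0,-0.3,0,0,0, 0.45,0,0,-0.7,0,0,0, 0.45,0,0,-0.9,0,0,0, 0.45,0,0,-0.8,0,0,0, 0.4,0,0,-0.5,0,0,0, 0.4,0,0,0,0,0,0]'; python3 - <<'E'
from h import *
plan([420,-300,205])
cam("wrist","w15")
c=cam("scene"); crop(c,160,150,360,330,"s15",3.8)
E
```

```text
t: 27.95
tcp_pos: [465.1, 327.5, 208.6]
tool_rot: [0.004, -0.075, 0.997, 0.002]
wrist_force: [0.1, 0.4, 0.1]
width: 0.601
shift units after turn [ 2.3160e+00 -1.0227e+01  8.0000e-03]
t 27.95 tcp [465.1 327.5 208.6] F [0.1 0.4 0.1] w 0.601 q [0.5  0.15 0.16 1.58 0.   0.34]
```

View pics/w15.png

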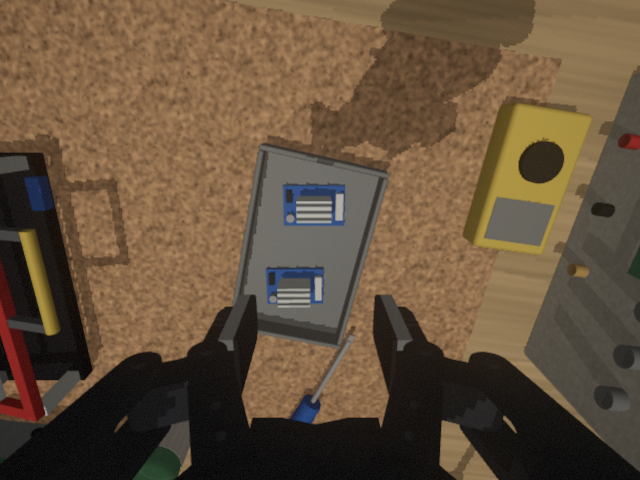

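View pics/s15.png

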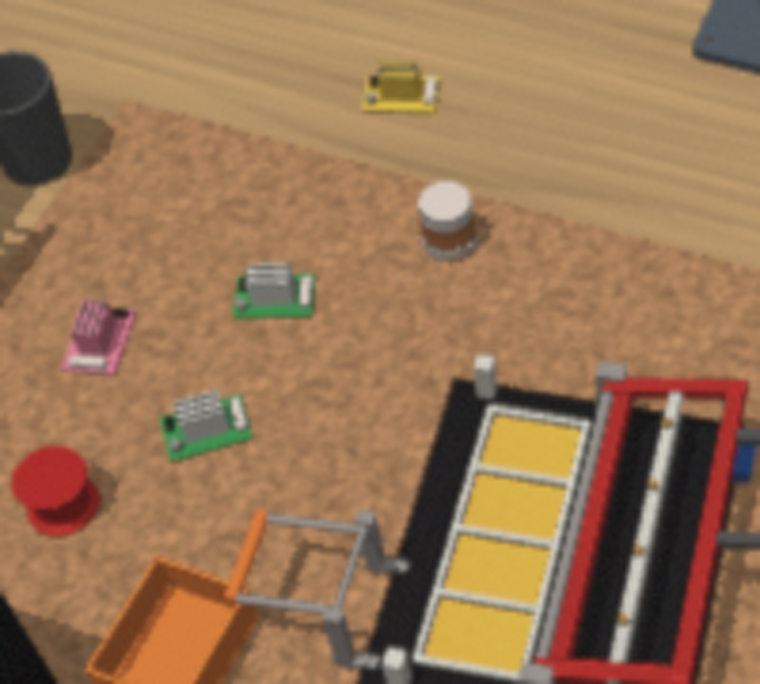

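```bash
python3 -m creep '[0.4,0.06,-0.6,0,0,0,0, 0.4,0.09,-0.9,0,0,0,0, 0.4,0.09,-0.9,0,0,0,0, 0.4,0.09,-0.9,0,0,0,0, 0.4,0.09,-0.9,0,0,0,0, 0.4,0.09,-0.9,0,0,0,0, 0.4,0.09,-0.9,0,0,0,0, 0.4,0.09,-0.9,0,0,0,0, 0.4,0.09,-0.9,0,0,0,0, 0.4,0.09,-0.9,0,0,0,0, 0.4,0.09,-0.9,0,0,0,0, 0.4,0.04,-0.7,0,0,0,0, 0.4,0,-0.13,0,0,0,0, 0.4,0,0,0,0,0,0]'; python3 - <<'E'
from h import *
plan([500,-300,205],np.pi+PSI)
cam("wrist","w16")
E
```

```text
t: 29.8
tcp_pos: [497.0, -300.8, 201.4]
tool_rot: [-0.001, -0.075, 0.997, 0.001]
wrist_force: [-0.7, 1.2, -0.3]
width: 0.598
turn units [ 0.022 -0.016  0.002]
shift units after turn [-0.052  0.005 -0.06 ]
t 29.8 tcp [ 497.  -300.8  201.4] F [-0.7  1.2 -0.3] w 0.598 q [-0.66  0.19  0.2   1.58  0.   -0.81]
```

View pics/w16.png

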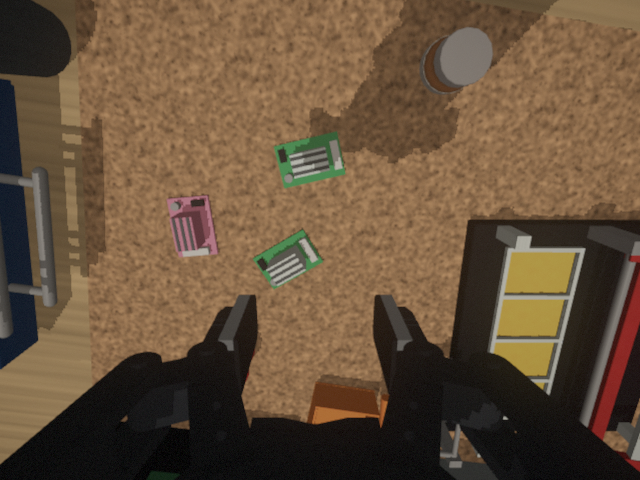

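```bash
cat > green.py <<'E'
from fit2 import *
def greens(c,pr=True):
    hsv=cv2.cvtColor(c["color"],cv2.COLOR_BGR2HSV); m=cv2.inRange(hsv,(45,80,40),(85,255,255))
    k,l,s,ce=cv2.connectedComponentsWithStats(cv2.morphologyEx(m,cv2.MORPH_CLOSE,np.ones((5,5))))
    out=[]
    for i in range(1,k):
        if s[i,4]<500: continue
        ys,xs=np.nonzero(l==i); h=cv2.convexHull(np.c_[xs,ys].astype(np.int32)).reshape(-1,2)
        Wp=np.array([ray(c,u,4)[:2] for u in h]).astype(np.float32)
        (cx,cy),(w,hh),a=cv2.minAreaRect(Wp)
        ang=np.radians(a if w>hh else a+90) # long axis dir
        ang=(ang+np.pi/2)%np.pi-np.pi/2
        d=dict(c=(round(cx,1),round(cy,1)),size=(round(w,1),round(hh,1)),long=round(float(ang),3),pix=ce[i].round(0).tolist()); out.append(d); print(d)
    return out
E
python3 - <<'E'
from green import *
c=cam("wrist"); greens(c)
crop(c,150,120,360,300,"w16c",3.5)
E
```

```text
{'c': (449.5, -311.6), 'size': (39.9, 59.7), 'long': -1.2, 'pix': [307.0, 158.0]}
{'c': (551.6, -319.6), 'size': (39.9, 60.2), 'long': -0.882, 'pix': [286.0, 251.0]}
```

View pics/w16c.png

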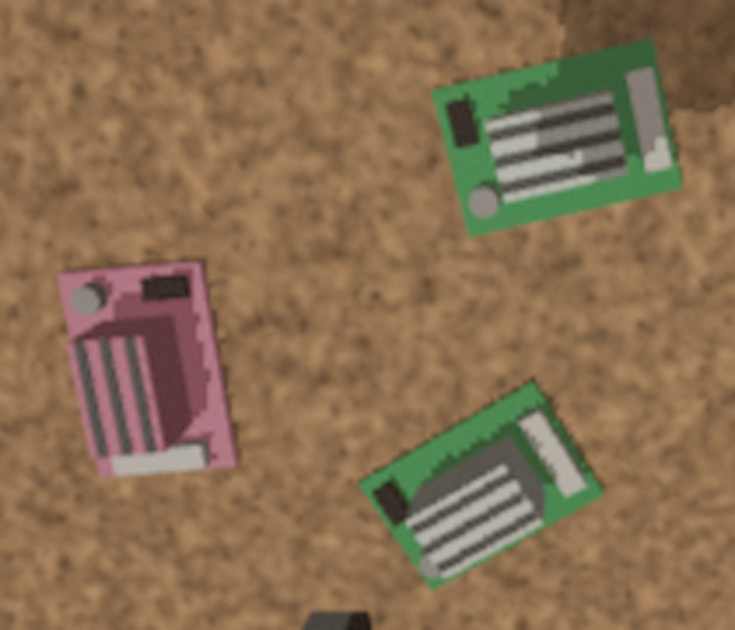

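```bash
python3 - <<'E'
from h import *
plan([449.5,-311.6,110],np.pi+0.371)
E
```

```text
turn units [ 0.014 -0.006 -1.568]
shift units after turn [0.817 0.107 1.542]
t 29.9 tcp [ 497.5 -299.8  202.5] F [ 0.1  0.3 -0.2] w 0.601 q [-0.66  0.19  0.2   1.58  0.   -0.81]
```

```bash
python3 -m creep '[0.4,0,0,0,0,0,-0.78, 0.4,0,0,0,0,0,-0.78, 0.4,0.4,0.05,0.5,0,0,0, 0.4,0.42,0.06,0.5,0,0,0, 0.4,0,0,0.5,0,0,0, 0.4,0,0,0,0,0,0]'; python3 - <<'E'
from green import *
plan([449.5,-311.6,8],np.pi+0.371)
c=cam("wrist","w17"); greens(c)
E
```

```text
t: 30.65
tcp_pos: [447.7, -309.9, 110.5]
tool_rot: [-0.002, -0.184, 0.983, 0.003]
wrist_force: [-0.1, 0.3, 0.7]
width: 0.597
turn units [ 0.041 -0.019 -0.004]
shift units after turn [-0.017 -0.037  1.708]
t 30.65 tcp [ 447.7 -309.9  110.5] F [-0.1  0.3  0.7] w 0.597 q [-0.73  0.11 -0.07  1.39  0.   -1.1 ]
{'c': (449.4, -311.7), 'size': (40.0, 59.9), 'long': -1.189, 'pix': [307.0, 229.0]}
{'c': (540.3, -306.1), 'size': (40.8, 25.9), 'long': 0.698, 'pix': [277.0, 336.0]}
```

View pics/w17.png

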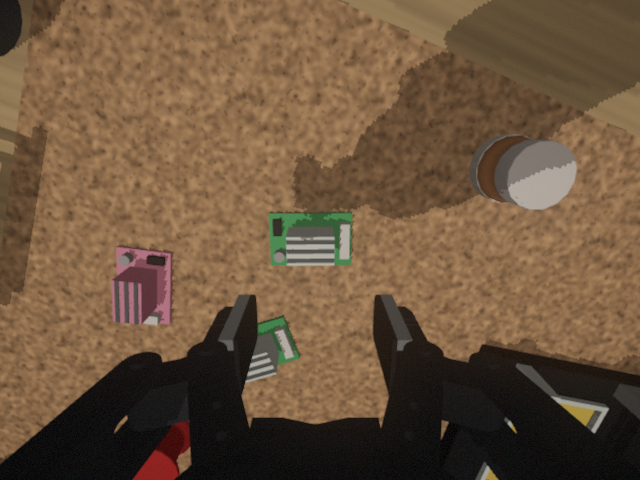

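```bash
python3 -m creep '[0.4,-0.015,-0.035,0.4,0,0,-0.07, 0.4,0,0,0.5,0,0,0, 0.4,0,0,0.4,0,0,0, 0.4,0,0,0.25,0,0,0, 0.4,0,0,0.1,0,0,0, 0.4,0,0,0,0,0,0]'; python3 - <<'E'
from h import *
plan([449.4,-311.7,8],np.pi+0.38)
cam("wrist","w18")
E
```

```text
t: 31.45
tcp_pos: [451.7, -314.7, 14.9]
tool_rot: [0.0, -0.188, 0.982, -0.0]
wrist_force: [-0.1, 0.2, -0.2]
width: 0.603
turn units [-0.006  0.003 -0.008]
shift units after turn [0.016 0.061 0.116]
t 31.45 tcp [ 451.7 -314.7   14.9] F [-0.1  0.2 -0.2] w 0.603 q [-0.73  0.18 -0.2   1.2   0.   -1.11]
```

View pics/w18.png

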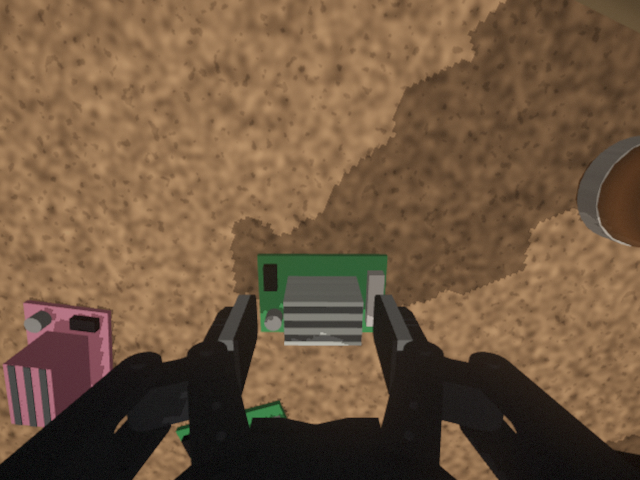

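```bash
python3 -m creep '[0.4,0.01,0.05,0.06,0,0,0, 0.4,0,0,0.05,0,0,0, 0.5,0,0,0,0,0,0, 0.75,0,0,0,0,0,0, 0.75,0,0,0,0,0,0, 0.75,0,0,0,0,0,0, 0.75,0,0,0,0,0,0]' 35; python3 - <<'E'
from h import *
plan()
E
python3 -m creep '[0.75,0,0,-0.2,0,0,0, 0.75,0,0,-0.5,0,0,0, 0.75,0,0,-0.8,0,0,0, 0.75,0,0,-0.8,0,0,0, 0.75,0,0,-0.8,0,0,0, 0.75,0,0,0,0,0,0]'; python3 - <<'E'
from h import *
plan([523,-72,205],np.pi+PSI)
cam("wrist","w19")
E
```

```text
t: 32.38
tcp_pos: [449.6, -312.1, 7.8]
tool_rot: [0.0, -0.188, 0.982, -0.0]
wrist_force: [0.3, -0.0, 0.3]
width: 0.369
t 32.38 tcp [ 449.6 -312.1    7.8] F [ 0.3 -0.   0.3] w 0.369 q [-0.73  0.18 -0.21  1.18 -0.   -1.11]
t: 33.12
tcp_pos: [451.8, -314.0, 200.1]
tool_rot: [0.003, -0.188, 0.982, -0.004]
wrist_force: [0.4, 0.3, -1.2]
width: 0.366
turn units [-0.066  0.043  1.637]
shift units after turn [-1.776  3.81  -0.081]
t 33.12 tcp [ 451.8 -314.   200.1] F [ 0.4  0.3 -1.2] w 0.366 q [-0.73  0.1   0.09  1.55  0.   -1.11]
```

View pics/w19.png

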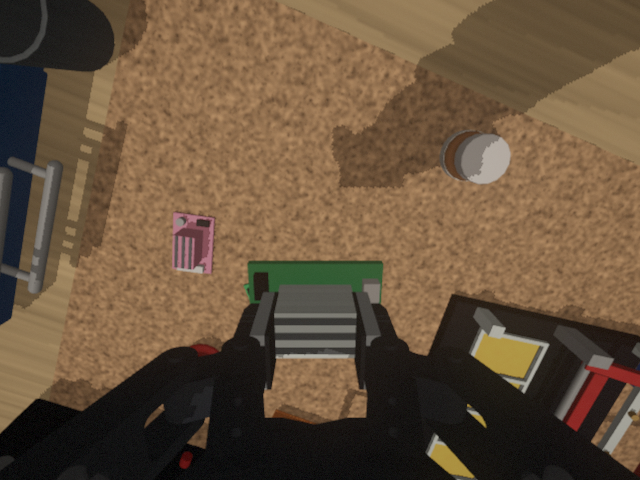

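```bash
cat > held.py <<'E'
from h import *
def held(c,dz=-3.8,row=None):
    s=st(); hsv=cv2.cvtColor(c["color"],cv2.COLOR_BGR2HSV); m=cv2.inRange(hsv,(45,80,40),(85,255,255))
    rows=[np.nonzero(m[240:300,u])[0].min()+240 for u in range(285,350,8) if m[240:300,u].any()]
    v=np.median(rows); q=ray(c,(317,v-0.5),s["tcp_pos"][2]+dz); t=s["Rm"].T@(q-s["tcp_pos"]); print("front row",v,"edge in tool",t.round(1),"board centre tool x",round(t[0]-20,1))
    cols=np.nonzero(m[int(v)+4,200:420])[0]+200; a=[s["Rm"].T@(ray(c,(u,v+4),s["tcp_pos"][2]+dz)-s["tcp_pos"]) for u in (cols.min(),cols.max())]; print("y edges",a[0][1].round(1),a[1][1].round(1))
E
python3 - <<'E'
from held import *
c=cam("wrist"); held(c)
E
```

```text
front row 261.0 edge in tool [19.6  0.3  3.8] board centre tool x -0.4
y edges -30.8 29.5
```

```bash
python3 -m creep '[0.75,0,0,0,0,0,0.81, 0.75,0,0,0,0,0,0.81, 0.75,-0.3,0.5,0,0,0,0, 0.75,-0.5,0.7,0,0,0,0, 0.75,-0.5,0.7,0,0,0,0, 0.75,-0.5,0.7,0,0,0,0, 0.75,-0.5,0.6,0,0,0,0, 0.75,-0.5,0.5,0,0,0,0, 0.75,-0.2,0.1,0,0,0,0, 0.75,0,0,0,0,0,0, 0.75,0,0,0,0,0,0]'; python3 - <<'E'
from nest import *
plan([523,-72,30],np.pi+PSI)
c=cam("wrist","w20"); nestfit(c,p0=(589.3,-11.1,.15))
im=cv2.imread("pics/nf.png"); cv2.imwrite("pics/nf.png",cv2.resize(im[60:330,200:440],None,fx=2.5,fy=2.2))
E
```

```text
t: 34.6
tcp_pos: [591.8, -60.3, 192.8]
tool_rot: [-0.001, -0.075, 0.997, 0.0]
wrist_force: [1.0, -0.3, -0.9]
width: 0.362
turn units [ 0.001 -0.016  0.008]
shift units after turn [ 1.163 -0.022  2.713]
t 34.6 tcp [591.8 -60.3 192.8] F [ 1.  -0.3 -0.9] w 0.362 q [-0.21  0.23  0.22  1.57 -0.   -0.36]
nest 1 [ 275  108   77   55 4137] [[351, 109], [349, 162], [276, 162], [275, 108]] 4
nest 2 [ 276  169   74   50 3552] [[349, 170], [348, 218], [278, 218], [276, 170]] 4
nest 3 [ 278  225   70   36 2494] [[347, 226], [346, 260], [279, 260], [278, 225]] 4
fixture [ 5.894083e+02 -1.149460e+01  1.471000e-01] res [[-1.5, -0.3], [1.2, -1.0], [-0.8, 1.6], [1.3, 1.9], [-0.7, -1.8], [1.2, -1.5], [-1.2, 0.9], [0.5, 1.2], [-1.1, -1.9], [1.3, -2.6], [-0.8, 9.4], [0.8, 9.6]]
nest 1 [522.5 -71.9  18. ]
nest 2 [572.  -64.6  18. ]
nest 3 [621.5 -57.3  18. ]
nest 4 [670.9 -50.   18. ]
```

View pics/nf.png

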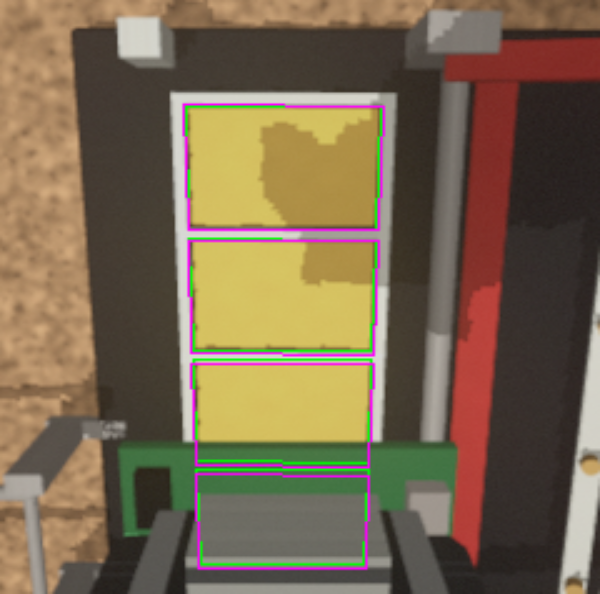

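```bash
python3 -m creep '[0.75,0.4,0,0.2,0,0,0, 0.75,0.4,0,0.4,0,0,0, 0.75,0.37,-0.01,0.5,0,0,0, 0.75,0,0,0.5,0,0,0, 0.75,0,0,0.5,0,0,0, 0.75,0,0,0.25,0,0,0, 0.75,0,0,0,0,0,0, 0.75,0,0,0,0,0,0, 0.75,0,0,0,0,0,0]'; python3 - <<'E'
from h import *
plan([522.1,-71.3,26.5],np.pi+PSI)
cam("wrist","w21")
E
```

```text
t: 35.78
tcp_pos: [524.8, -70.9, 54.3]
tool_rot: [0.001, -0.076, 0.997, -0.001]
wrist_force: [0.4, 0.5, -0.9]
width: 0.369
turn units [-0.009  0.02   0.017]
shift units after turn [0.045 0.001 0.464]
t 35.77 tcp [524.8 -70.9  54.3] F [ 0.4  0.5 -0.9] w 0.369 q [-0.26  0.09 -0.21  1.27 -0.   -0.41]
```

View pics/w21.png

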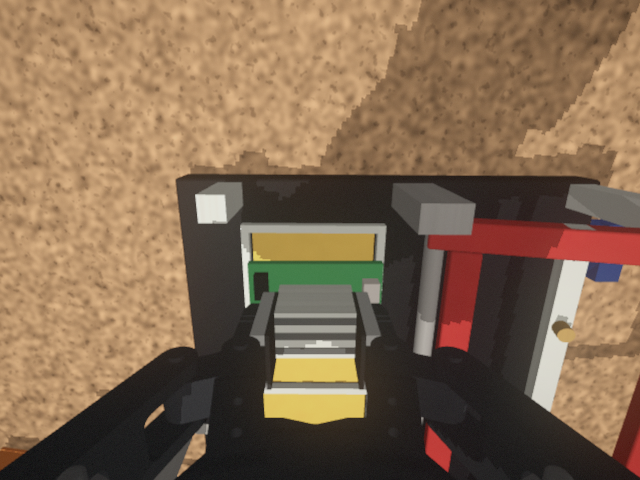

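```bash
python3 -m creep '[0.75,0.035,0,0.15,0,0,0, 0.75,0,0,0.12,0,0,0, 0.75,0,0,0,0,0,0, 0.75,0,0,0,0,0,0]'; python3 - <<'E'
from h import *
plan([522.1,-71.3,26.5],np.pi+PSI)
cam("wrist","w22")
E
```

```text
t: 36.33
tcp_pos: [521.3, -70.8, 36.2]
tool_rot: [-0.0, -0.076, 0.997, 0.0]
wrist_force: [1.1, 0.0, -0.6]
width: 0.368
turn units [ 0.001 -0.003  0.018]
shift units after turn [-0.013 -0.01   0.161]
t 36.33 tcp [521.3 -70.8  36.2] F [ 1.1  0.  -0.6] w 0.368 q [-0.26  0.1  -0.24  1.23  0.   -0.41]
```

View pics/w22.png

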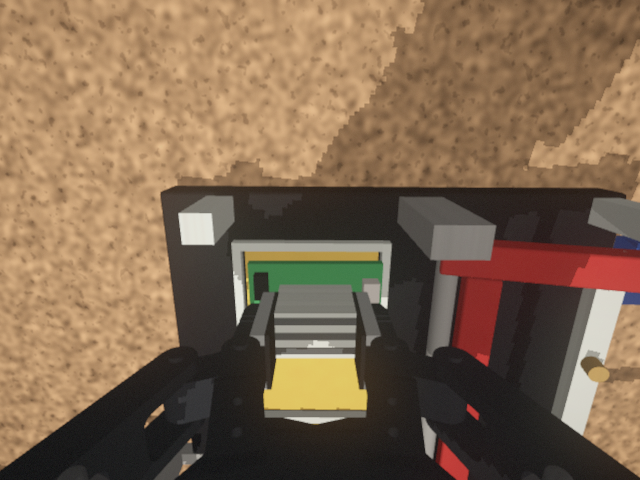

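```bash
python3 -m creep '[0.75,-0.01,-0.02,0.06,0,0,0, 0.75,0,0,0.06,0,0,0, 0.75,0,0,0.03,0,0,0, 0.75,0,0,0,0,0,0, 0.75,0,0,0,0,0,0]'; python3 - <<'E'
from h import *
plan([522.1,-71.3,26],np.pi+PSI)
E
```

```text
t: 37.0
tcp_pos: [522.2, -72.0, 27.5]
tool_rot: [0.0, -0.076, 0.997, -0.0]
wrist_force: [0.5, 0.1, -1.3]
width: 0.369
turn units [-0.     0.     0.017]
shift units after turn [0.    0.011 0.025]
t 37.0 tcp [522.2 -72.   27.5] F [ 0.5  0.1 -1.3] w 0.369 q [-0.26  0.11 -0.24  1.22 -0.   -0.42]
```

```bash
python3 -m creep '[0.75,0,0.005,0.025,0,0,0, 0.75,0,0,0,0,0,0, 0.55,0,0,0,0,0,0, 0.45,0,0,0,0,0,0, 0.45,0,0,0,0,0,0, 0.45,0,0,-0.3,0,0,0, 0.45,0,0,-0.7,0,0,0, 0.45,0,0,-0.9,0,0,0, 0.45,0,0,-0.8,0,0,0, 0.4,0,0,-0.3,0,0,0, 0.4,0,0,0,0,0,0]'; python3 - <<'E'
from h import *
plan([520,-310,205])
c=cam("wrist","w23"); crop(c,200,100,440,340,"w23c",2.5)
E
```

```text
t: 38.38
tcp_pos: [523.2, -72.0, 208.1]
tool_rot: [0.002, -0.076, 0.997, -0.001]
wrist_force: [0.6, -0.2, -0.4]
width: 0.605
shift units after turn [ 0.656 -3.913  0.055]
t 38.38 tcp [523.2 -72.  208.1] F [ 0.6 -0.2 -0.4] w 0.605 q [-0.26  0.05  0.05  1.57 -0.   -0.42]
```

View pics/w23.png

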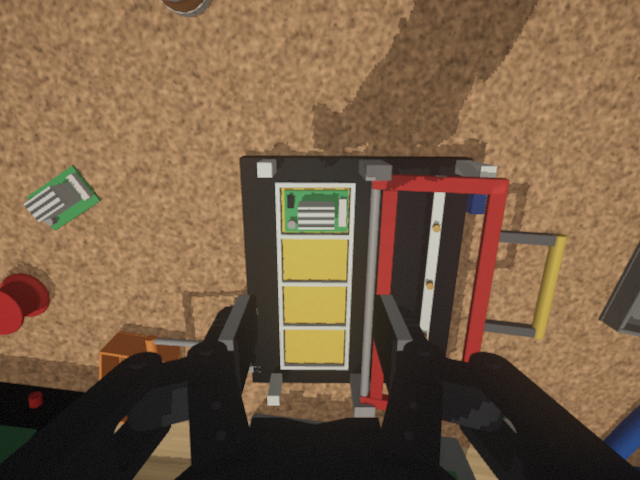

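```bash
python3 -m creep '[0.4,0.05,-0.6,0,0,0,0, 0.4,0.06,-0.9,0,0,0,0, 0.4,0.06,-0.9,0,0,0,0, 0.4,0.06,-0.9,0,0,0,0, 0.4,0.05,-0.6,0,0,0,0, 0.4,0,0,0,0,0,0, 0.4,0,0,0,0,0,0]'; python3 - <<'E'
from green import *
plan()
c=cam("wrist","w24"); greens(c); 
E
```

```text
t: 39.3
tcp_pos: [540.1, -304.4, 203.5]
tool_rot: [-0.002, -0.076, 0.997, 0.002]
wrist_force: [-1.1, -0.1, -0.4]
width: 0.598
t 39.3 tcp [ 540.1 -304.4  203.5] F [-1.1 -0.1 -0.4] w 0.598 q [-0.62  0.3   0.33  1.61  0.   -0.77]
{'c': (551.6, -319.6), 'size': (39.9, 60.0), 'long': -0.879, 'pix': [295.0, 215.0]}
{'c': (525.3, -58.0), 'size': (41.9, 64.8), 'long': -1.419, 'pix': [550.0, 226.0]}
{'c': (890.6, -437.9), 'size': (45.6, 93.0), 'long': -0.47, 'pix': [167.0, 461.0]}
```

View pics/w24.png

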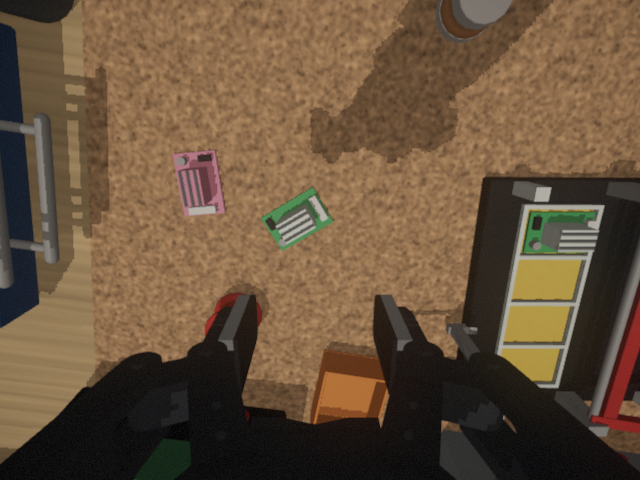

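```bash
python3 - <<'E'
from h import *
plan([551.6,-319.6,110],np.pi+0.692)
E
```

```text
turn units [ 0.023 -0.01  -3.859]
shift units after turn [ 0.022 -0.319  1.572]
t 39.35 tcp [ 540.4 -304.   204.3] F [-0.3 -0.9  0.3] w 0.602 q [-0.62  0.3   0.33  1.61  0.   -0.77]
```

```bash
python3 -m creep '[0.4,0,0,0,0,0,-0.97, 0.4,0,0,0,0,0,-0.97, 0.4,0,0,0,0,0,-0.97, 0.4,0,0,0,0,0,-0.95, 0.4,0.01,-0.16,0.5,0,0,0, 0.4,0.01,-0.16,0.5,0,0,0, 0.4,0,0,0.5,0,0,0, 0.4,0,0,0,0,0,0, 0.4,0,0,0,0,0,0]'; python3 - <<'E'
from green import *
plan([551.6,-319.6,8],np.pi+0.692)
c=cam("wrist","w25"); greens(c)
E
```

```text
t: 40.48
tcp_pos: [552.9, -320.3, 117.2]
tool_rot: [0.0, -0.339, 0.941, -0.0]
wrist_force: [0.3, -0.5, 0.8]
width: 0.601
turn units [-0.008  0.003  0.004]
shift units after turn [0.009 0.022 1.82 ]
t 40.48 tcp [ 552.9 -320.3  117.2] F [ 0.3 -0.5  0.8] w 0.601 q [-0.63  0.35  0.22  1.44  0.   -1.32]
{'c': (551.6, -319.7), 'size': (40.0, 59.8), 'long': -0.881, 'pix': [313.0, 224.0]}
{'c': (517.6, -50.3), 'size': (30.0, 66.1), 'long': -1.417, 'pix': [576.0, 386.0]}
```

View pics/w25.png

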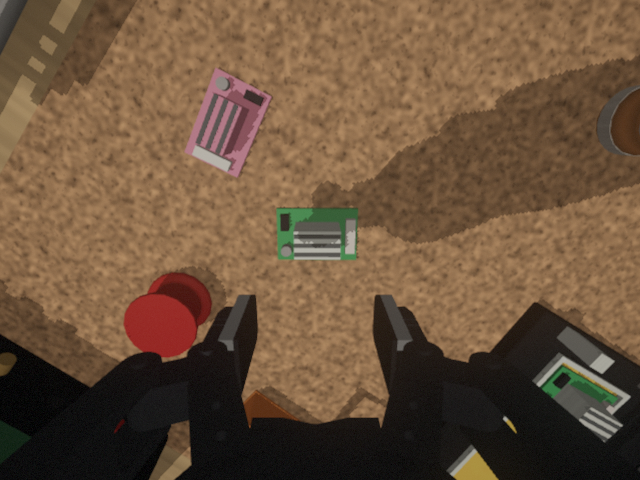

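```bash
python3 - <<'E'
from h import *
c=cam("wrist"); s=st(); q=ray(c,(160,325),40); print(q, s["Rm"].T@(q-s["tcp_pos"]))
q=ray(c,(195,110),4); print("pink",q, s["Rm"].T@(q-s["tcp_pos"]))
E
python3 -m creep '[0.4,0.01,0.02,0.4,0,0,0, 0.4,0,0,0.5,0,0,0, 0.4,0,0,0.4,0,0,0, 0.4,0,0,0.25,0,0,0, 0.4,0,0,0.1,0,0,0, 0.4,0,0,0,0,0,0, 0.4,0,0,0,0,0,0]'; python3 - <<'E'
from h import *
plan([551.6,-319.7,8],np.pi+0.69)
cam("wrist","w26")
E
```

```text
[ 666.57799673 -369.31290094   40.        ] [ -56.31551053 -108.90407732   78.79696495]
pink [ 537.58956559 -440.0013244     4.        ] [ 88.13739525 -80.88608071 114.5631285 ]
t: 41.45
tcp_pos: [552.0, -321.1, 18.4]
tool_rot: [0.001, -0.339, 0.941, -0.001]
wrist_force: [0.4, -0.7, 0.3]
width: 0.6
turn units [-0.017  0.004  0.01 ]
shift units after turn [-0.01   0.023  0.173]
t 41.45 tcp [ 552.  -321.1   18.4] F [ 0.4 -0.7  0.3] w 0.6 q [-0.63  0.39  0.07  1.25  0.   -1.32]
```

View pics/w26.png

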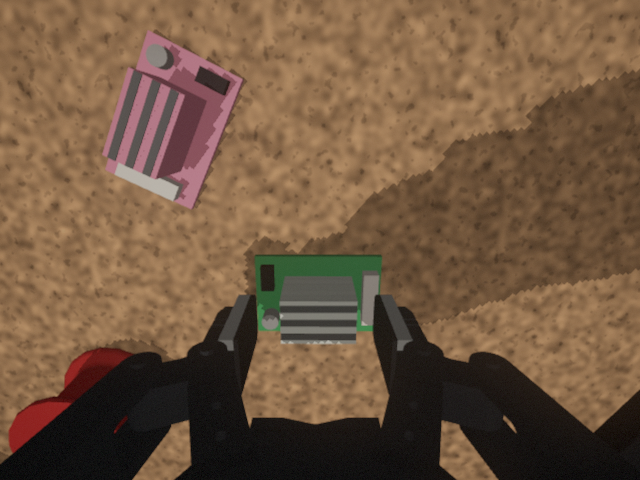

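```bash
python3 -m creep '[0.4,-0.01,0.02,0.08,0,0,0, 0.4,0,0,0.08,0,0,0, 0.4,0,0,0,0,0,0, 0.6,0,0,0,0,0,0, 0.75,0,0,0,0,0,0, 0.75,0,0,0,0,0,0, 0.75,0,0,0,0,0,0, 0.75,0,0,0,0,0,0]' 35; python3 - <<'E'
from h import *
plan()
E
python3 -m creep '[0.75,0,0,-0.2,0,0,0, 0.75,0,0,-0.5,0,0,0, 0.75,0,0,-0.8,0,0,0, 0.75,0,0,-0.8,0,0,0, 0.75,0,0,-0.8,0,0,0, 0.75,0,0,0,0,0,0, 0.75,0,0,0,0,0,0]'; python3 - <<'E'
from held import *
plan([621.5,-57,203],np.pi+PSI)
c=cam("wrist","w27"); held(c)
E
```

```text
t: 42.5
tcp_pos: [550.9, -319.2, 7.4]
tool_rot: [0.0, -0.339, 0.941, -0.0]
wrist_force: [0.4, -0.2, 0.3]
width: 0.367
t 42.5 tcp [ 550.9 -319.2    7.4] F [ 0.4 -0.2  0.3] w 0.367 q [-0.63  0.4   0.06  1.23 -0.   -1.32]
t: 43.38
tcp_pos: [550.9, -319.2, 193.7]
tool_rot: [0.0, -0.339, 0.941, -0.0]
wrist_force: [-0.2, 0.4, -1.8]
width: 0.366
turn units [-4.000e-03  2.000e-03  3.877e+00]
shift units after turn [-1.817  4.146 -0.154]
t 43.38 tcp [ 550.9 -319.2  193.7] F [-0.2  0.4 -1.8] w 0.366 q [-0.63  0.34  0.36  1.59 -0.   -1.32]
front row 262.0 edge in tool [19.8  0.5  3.8] board centre tool x -0.2
y edges -30.4 29.6
```

View pics/w27.png

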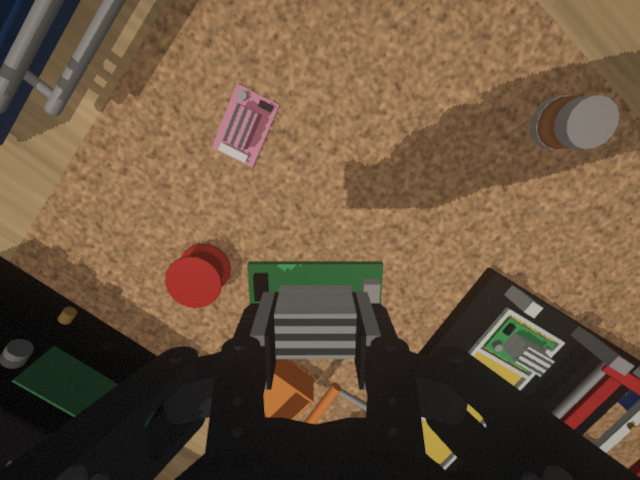

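```bash
python3 -m creep '[0.75,0,0,0,0,0,0.97, 0.75,0,0,0,0,0,0.97, 0.75,0,0,0,0,0,0.97, 0.75,0,0,0,0,0,0.97, 0.75,-0.3,0.6,-0.05,0,0,0, 0.75,-0.35,0.8,-0.05,0,0,0, 0.75,-0.35,0.8,-0.05,0,0,0, 0.75,-0.35,0.8,0,0,0,0, 0.75,-0.3,0.7,0,0,0,0, 0.75,-0.17,0.45,0,0,0,0, 0.75,0,0,0,0,0,0, 0.75,0,0,0,0,0,0]'; python3 - <<'E'
from h import *
plan([621.3,-56.9,55],np.pi+PSI)
E
```

```text
t: 44.92
tcp_pos: [620.8, -57.1, 200.6]
tool_rot: [-0.002, -0.075, 0.997, 0.0]
wrist_force: [-0.7, -0.4, -1.3]
width: 0.37
turn units [ 0.003 -0.023 -0.004]
shift units after turn [-9.000e-03  2.000e-03  2.427e+00]
t 44.92 tcp [620.8 -57.1 200.6] F [-0.7 -0.4 -1.3] w 0.37 q [-0.2   0.31  0.33  1.6  -0.   -0.35]
```

```bash
python3 -m creep '[0.75,0,0,0.4,0,0,0, 0.75,0,0,0.6,0,0,0, 0.75,0,0,0.6,0,0,0, 0.75,0,0,0.5,0,0,0, 0.75,0,0,0.25,0,0,0, 0.75,0,0,0.2,0,0,0, 0.75,0,0,0.1,0,0,0, 0.75,0,0,0,0,0,0, 0.75,0,0,0,0,0,0, 0.75,0,0,0,0,0,0]'; python3 - <<'E'
from h import *
plan([621.3,-56.9,26],np.pi+PSI)
cam("wrist","w28")
E
```

```text
t: 46.18
tcp_pos: [622.4, -56.8, 44.4]
tool_rot: [0.001, -0.075, 0.997, -0.0]
wrist_force: [0.3, 0.1, -1.1]
width: 0.366
turn units [-0.004  0.012 -0.002]
shift units after turn [0.019 0.001 0.306]
t 46.17 tcp [622.4 -56.8  44.4] F [ 0.3  0.1 -1.1] w 0.366 q [-0.2   0.34  0.06  1.29 -0.   -0.35]
```

View pics/w28.png

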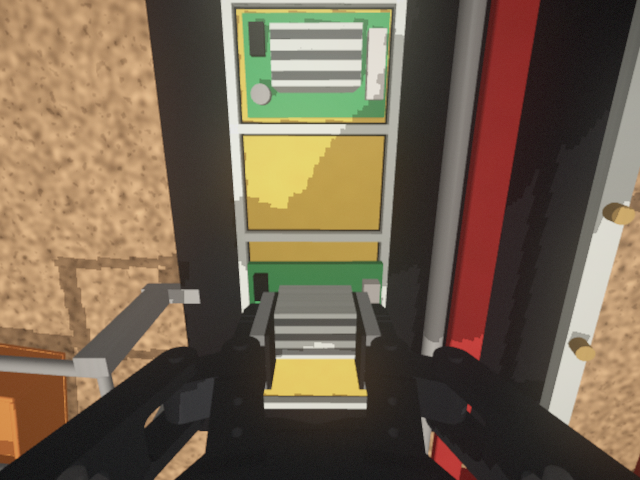

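```bash
python3 -m creep '[0.75,0.015,-0.015,0.1,0,0,0, 0.75,0,0,0.1,0,0,0, 0.75,0,0,0.05,0,0,0, 0.75,0,0,0.03,0,0,0, 0.75,0,0,0,0,0,0, 0.75,0,0,0,0,0,0]'; python3 - <<'E'
from h import *
plan([621.3,-56.9,26],np.pi+PSI)
cam("wrist","w29")
E
```

```text
t: 46.98
tcp_pos: [621.1, -57.8, 26.7]
tool_rot: [0.0, -0.075, 0.997, -0.0]
wrist_force: [0.5, 0.0, -1.0]
width: 0.362
turn units [-0.001  0.003 -0.003]
shift units after turn [-0.005  0.014  0.012]
t 46.98 tcp [621.1 -57.8  26.7] F [ 0.5  0.  -1. ] w 0.362 q [-0.2   0.35  0.04  1.26 -0.   -0.35]
```

View pics/w29.png

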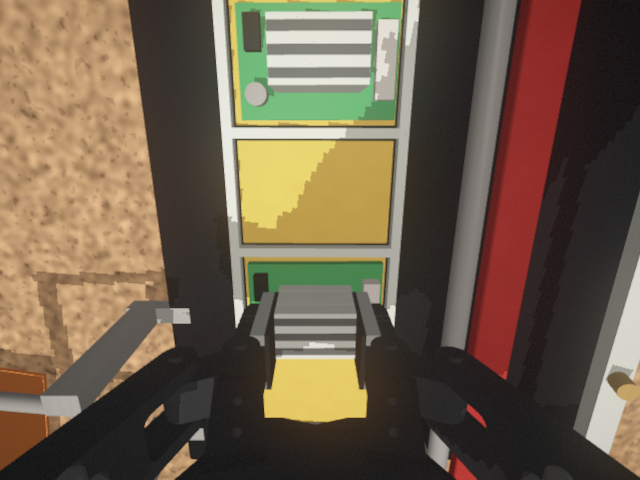

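Board B is inside its pocket with a yellow gap visible all round. I'll lower it slightly, release, and rise.

```bash
python3 -m creep '[0.75,0,0,0.02,0,0,0, 0.75,0,0,0,0,0,0, 0.55,0,0,0,0,0,0, 0.45,0,0,0,0,0,0, 0.45,0,0,0,0,0,0, 0.45,0,0,-0.3,0,0,0, 0.45,0,0,-0.7,0,0,0, 0.45,0,0,-0.9,0,0,0, 0.45,0,0,-0.8,0,0,0, 0.4,0,0,-0.3,0,0,0, 0.4,0,0,0,0,0,0, 0.4,0,0,0,0,0,0]'; python3 - <<'E'
from h import *
plan([537,117.5,205],np.pi+PSI)
c=cam("wrist","w30"); c=cam("scene","s30"); c=cam("side"); crop(c,250,170,470,340,"d30",3.5)
E
```

```text
t: 48.52
tcp_pos: [620.6, -57.7, 204.7]
tool_rot: [-0.001, -0.075, 0.997, 0.0]
wrist_force: [-0.2, 0.5, -1.3]
width: 0.602
turn units [ 0.003 -0.008 -0.003]
shift units after turn [ 0.941  3.095 -0.006]
t 48.52 tcp [620.6 -57.7 204.7] F [-0.2  0.5 -1.3] w 0.602 q [-0.2   0.31  0.34  1.61 -0.   -0.35]
```

View pics/w30.png

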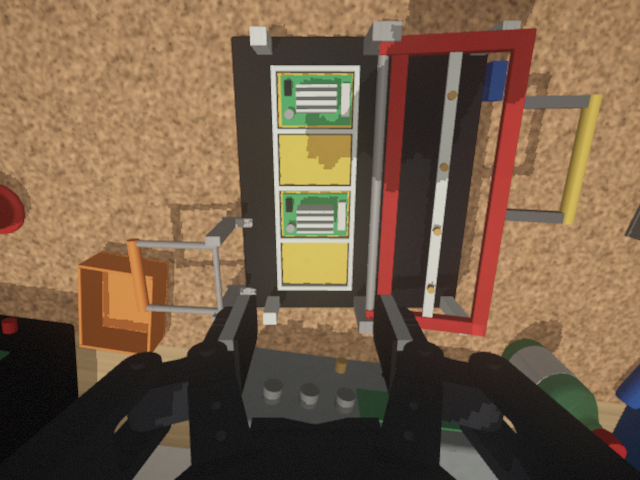

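View pics/s30.png

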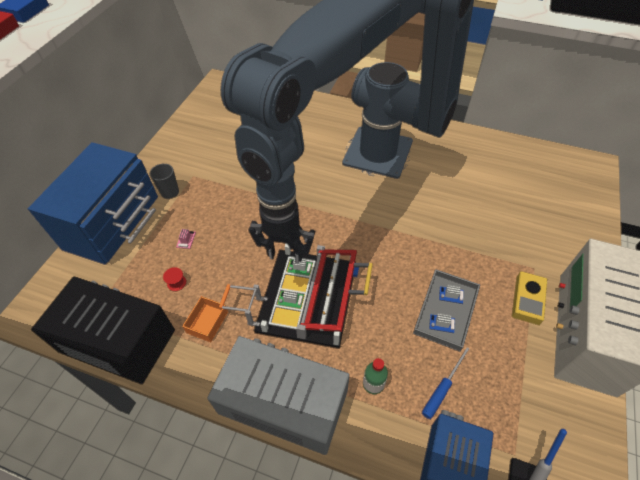

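View pics/d30.png

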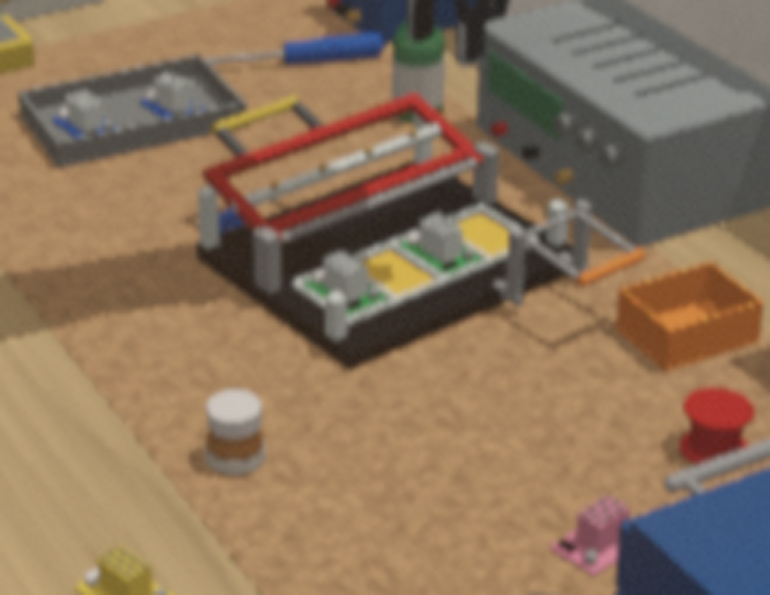

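```bash
python3 -m creep '[0.65,0.2,0.6,0,0,0,0, 0.65,0.25,0.8,0,0,0,0, 0.65,0.25,0.8,0,0,0,0, 0.65,0.24,0.7,0,0,0,0, 0.65,0,0.195,0,0,0,0, 0.65,0,0,0,0,0,0, 0.65,0,0,0,0,0,0, 0.65,0,0,0,0,0,0]'; python3 - <<'E'
from h import *
plan([537,117.5,76],np.pi+PSI)
c=cam("wrist","w31")
hsv=cv2.cvtColor(c["color"],cv2.COLOR_BGR2HSV)
m=cv2.inRange(hsv,(20,100,50),(35,255,255)); m[:,:290]=0;m[:,345:]=0;m[:150]=0;m[300:]=0
ys,xs=np.nonzero(m); print(xs.min(),xs.max(),ys.min(),ys.max(), ray(c,((xs.min()+xs.max())/2,(ys.min()+ys.max())/2),91.5))
for rr in (ys.min()+8,(ys.min()+ys.max())//2,ys.max()-8):
    x=np.nonzero(m[rr])[0]; print(rr,ray(c,((x.min()+x.max())/2,rr),91.5).round(1))
E
```

```text
t: 49.68
tcp_pos: [538.0, 116.3, 205.0]
tool_rot: [-0.0, -0.074, 0.997, -0.0]
wrist_force: [-0.3, -0.4, -0.0]
width: 0.349
turn units [-0.002 -0.003 -0.016]
shift units after turn [0.013 0.022 2.15 ]
t 49.67 tcp [538.  116.3 205. ] F [-0.3 -0.4 -0. ] w 0.349 q [ 0.09  0.11  0.11  1.57 -0.   -0.06]
310 323 179 293 [538.4841158  118.26413403  91.5       ]
187 [501.8 113.5  91.5]
236 [538.4 118.6  91.5]
285 [578.4 124.7  91.5]
```

View pics/w31.png

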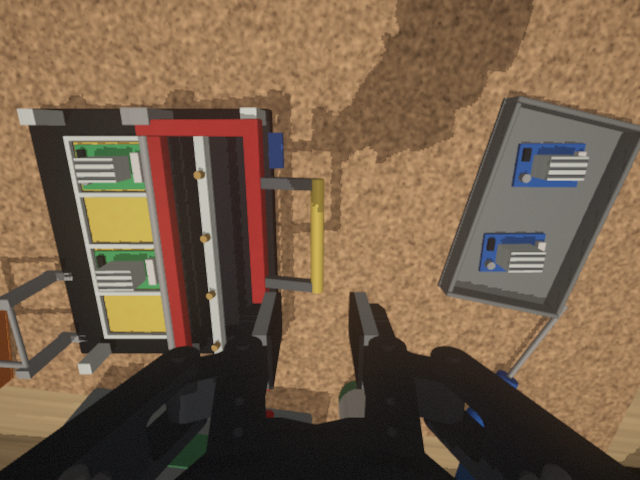

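```bash
python3 -m creep '[0.65,0.01,0.025,0.4,0,0,0, 0.65,0,0,0.6,0,0,0, 0.65,0,0,0.5,0,0,0, 0.65,0,0,0.35,0,0,0, 0.65,0,0,0.2,0,0,0, 0.65,0,0,0.08,0,0,0, 0.65,0,0,0,0,0,0, 0.65,0,0,0,0,0,0]'; python3 - <<'E'
from h import *
plan([537.5,117.8,75.5],np.pi+PSI)
E
python3 -m creep '[0.8,0,0,0,0,0,0, 1,0,0,0,0,0,0, 1,0,0,0,0,0,0, 1,0,0,0,0,0,0, 1,0,0,0,0,0,0, 1,0,0,0,0,0,0]' 20
```

```text
t: 50.72
tcp_pos: [537.6, 118.9, 78.8]
tool_rot: [0.001, -0.075, 0.997, 0.0]
wrist_force: [1.0, 0.6, 0.4]
width: 0.353
turn units [-0.001  0.016 -0.003]
shift units after turn [ 0.005 -0.019  0.055]
t 50.73 tcp [537.6 118.9  78.8] F [1.  0.6 0.4] w 0.353 q [ 0.1   0.13 -0.11  1.32  0.   -0.05]
t: 51.48
tcp_pos: [537.5, 117.7, 78.4]
tool_rot: [0.001, -0.074, 0.997, -0.001]
wrist_force: [1.2, -6.1, 3.2]
width: 0.105
```

```bash
python3 - <<'E'
import numpy as np
th=2.9-np.concatenate([[0],np.cumsum([.04,.06]+[.08]*33+[.06,.04,.03])]); print(th[-1],len(th)-1)
Y=-140*np.cos(th)/60; Z=-140*np.sin(th)/60
a,b=Y[0],Z[0]
for i in range(1,len(th)):
    y=round(Y[i]-a,2);z=round(Z[i]-b,2);a+=y;b+=z;print(i,round(th[i],2),y,z,"|",end=" ")
E
```

```text
0.029999999999998916 38
1 2.86 -0.02 -0.09 | 2 2.8 -0.05 -0.13 | 3 2.72 -0.07 -0.18 | 4 2.64 -0.08 -0.16 | 5 2.56 -0.1 -0.16 | 6 2.48 -0.1 -0.16 | 7 2.4 -0.12 -0.14 | 8 2.32 -0.14 -0.13 | 9 2.24 -0.14 -0.12 | 10 2.16 -0.15 -0.11 | 11 2.08 -0.16 -0.1 | 12 2.0 -0.16 -0.08 | 13 1.92 -0.18 -0.07 | 14 1.84 -0.17 -0.06 | 15 1.76 -0.19 -0.04 | 16 1.68 -0.18 -0.03 | 17 1.6 -0.19 -0.01 | 18 1.52 -0.18 -0.0 | 19 1.44 -0.19 0.01 | 20 1.36 -0.18 0.04 | 21 1.28 -0.18 0.04 | 22 1.2 -0.18 0.06 | 23 1.12 -0.17 0.08 | 24 1.04 -0.17 0.09 | 25 0.96 -0.15 0.1 | 26 0.88 -0.15 0.11 | 27 0.8 -0.14 0.12 | 28 0.72 -0.13 0.14 | 29 0.64 -0.12 0.14 | 30 0.56 -0.1 0.16 | 31 0.48 -0.1 0.16 | 32 0.4 -0.07 0.17 | 33 0.32 -0.07 0.17 | 34 0.24 -0.05 0.18 | 35 0.16 -0.04 0.19 | 36 0.1 -0.02 0.14 | 37 0.06 -0.0 0.09 | 38 0.03 -0.01 0.07 |
```

```bash
python3 -m creep '[1,0,-0.02,-0.09,0,0,0, 1,0,-0.05,-0.13,0,0,0, 1,0,-0.07,-0.18,0,0,0, 1,0,-0.08,-0.16,0,0,0, 1,0,-0.10,-0.16,0,0,0, 1,0,-0.10,-0.16,0,0,0, 1,0,-0.12,-0.14,0,0,0, 1,0,-0.14,-0.13,0,0,0, 1,0,-0.14,-0.12,0,0,0, 1,0,-0.15,-0.11,0,0,0, 1,0,-0.16,-0.10,0,0,0, 1,0,-0.16,-0.08,0,0,0, 1,0,-0.18,-0.07,0,0,0, 1,0,-0.17,-0.06,0,0,0]'; python3 - <<'E'
from h import *
plan(); s=st(); c,sn=np.cos(PSI),np.sin(PSI); d=s["tcp_pos"]-[587,-11.7,0]; print("fix y",-sn*d[0]+c*d[1],"x",c*d[0]+sn*d[1]); print(s["moment"])
E
```

```text
t: 53.22
tcp_pos: [551.5, 22.0, 181.3]
tool_rot: [0.001, -0.075, 0.997, 0.001]
wrist_force: [0.5, 3.7, 4.5]
width: 0.105
t 53.23 tcp [551.5  22.  181.3] F [0.5 3.7 4.5] w 0.105 q [-0.08  0.11  0.07  1.52  0.   -0.23]
fix y 38.613292332652776 x -30.048802782430165
[ 0.76949258 -0.32035501 -0.01647091]
```

```bash
python3 -m creep '[1,0,-0.19,-0.04,0,0,0, 1,0,-0.18,-0.03,0,0,0, 1,0,-0.19,-0.01,0,0,0, 1,0,-0.18,0,0,0,0, 1,0,-0.19,0.01,0,0,0, 1,0,-0.18,0.04,0,0,0, 1,0,-0.18,0.04,0,0,0, 1,0,-0.18,0.06,0,0,0, 1,0,-0.17,0.08,0,0,0, 1,0,-0.17,0.09,0,0,0, 1,0,-0.15,0.10,0,0,0, 1,0,-0.15,0.11,0,0,0, 1,0,-0.14,0.12,0,0,0, 1,0,-0.13,0.14,0,0,0]'; python3 - <<'E'
from h import *
plan(); s=st(); c,sn=np.cos(PSI),np.sin(PSI); d=s["tcp_pos"]-[587,-11.7,0]; print("fix y",-sn*d[0]+c*d[1],"x",c*d[0]+sn*d[1]); print(s["moment"])
cam("wrist","w32")
E
```

```text
t: 54.98
tcp_pos: [572.4, -119.8, 135.3]
tool_rot: [-0.0, -0.075, 0.997, 0.0]
wrist_force: [2.7, 0.3, -0.1]
width: 0.107
t 54.98 tcp [ 572.4 -119.8  135.3] F [ 2.7  0.3 -0.1] w 0.107 q [-0.32  0.2   0.08  1.45  0.   -0.47]
fix y -104.7048544775984 x -30.596440283041296
[ 0.27569057 -0.51006189 -0.00509922]
```

View pics/w32.png

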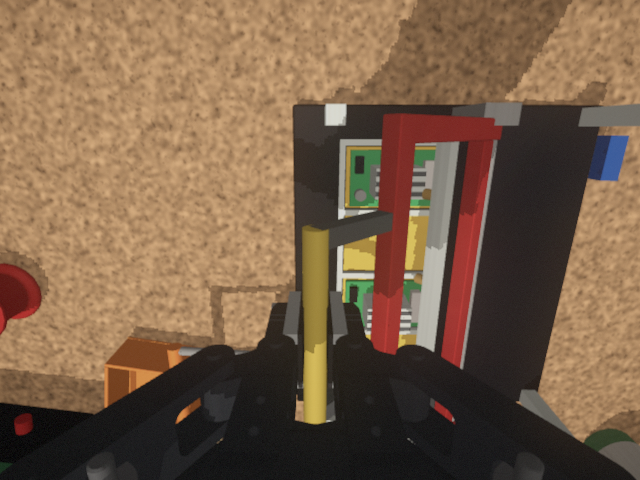

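The flap is about two thirds of the way shut, still held, and the boards are undisturbed. I'll keep lowering it.

```bash
python3 -m creep '[1,0,-0.12,0.14,0,0,0, 1,0,-0.10,0.16,0,0,0, 1,0,-0.10,0.16,0,0,0, 1,0,-0.07,0.17,0,0,0, 1,0,-0.07,0.17,0,0,0, 1,0,-0.05,0.18,0,0,0, 1,0,-0.04,0.18,0,0,0, 1,0,-0.02,0.12,0,0,0, 1,0,0,0.08,0,0,0, 1,0,0,0.04,0,0,0, 1,0,0,0,0,0,0, 1,0,0,0,0,0,0]'; python3 - <<'E'
from h import *
plan(); s=st(); c,sn=np.cos(PSI),np.sin(PSI); d=s["tcp_pos"]-[587,-11.7,0]; print("fix y",-sn*d[0]+c*d[1],"x",c*d[0]+sn*d[1]); print(s["moment"])
E
```

```text
t: 56.52
tcp_pos: [577.5, -154.7, 52.5]
tool_rot: [-0.0, -0.074, 0.997, -0.001]
wrist_force: [-0.7, -5.7, 0.4]
width: 0.107
t 56.52 tcp [ 577.5 -154.7   52.5] F [-0.7 -5.7  0.4] w 0.107 q [-0.37  0.27 -0.01  1.29 -0.   -0.52]
fix y -139.9995150796587 x -30.71627180915025
[-0.93860392  0.12121701  0.00854993]
```

```bash
python3 -m creep '[1,0,0.005,0.04,0,0,0, 1,0,0,0.04,0,0,0, 1,0,0,0.02,0,0,0, 1,0,0,0,0,0,0]'; python3 -m creep '[1,0,0,0.02,0,0,0, 1,0,0,0,0,0,0]'
```

```text
t: 57.02
tcp_pos: [577.6, -155.1, 46.6]
tool_rot: [-0.0, -0.074, 0.997, -0.002]
wrist_force: [-0.6, -6.8, -0.6]
width: 0.107
t: 57.28
tcp_pos: [577.6, -155.1, 45.4]
tool_rot: [-0.0, -0.074, 0.997, -0.002]
wrist_force: [-0.8, -7.2, 0.5]
width: 0.106
```

```bash
python3 -m creep '[1,0,0.02,0.02,0,0,0, 1,0,0,0,0,0,0]'; python3 -m creep '[1,0,0.02,0.02,0,0,0, 1,0,0,0,0,0,0]';python3 -m creep '[1,0,0,0.02,0,0,0, 1,0,0,0,0,0,0]'
```

```text
t: 57.52
tcp_pos: [577.7, -155.2, 44.5]
tool_rot: [-0.0, -0.074, 0.997, -0.003]
wrist_force: [0.0, -8.7, 0.2]
width: 0.105
t: 57.78
tcp_pos: [577.7, -155.2, 43.6]
tool_rot: [-0.0, -0.074, 0.997, -0.005]
wrist_force: [-0.8, -11.7, -0.6]
width: 0.106
t: 58.02
tcp_pos: [577.7, -155.3, 42.3]
tool_rot: [-0.0, -0.073, 0.997, -0.005]
wrist_force: [0.0, -11.5, -0.1]
width: 0.103
```

```bash
python3 -m creep '[1,0,-0.03,0,0,0,0, 1,0,-0.03,0.02,0,0,0, 1,0,0,0,0,0,0]';python3 -m creep '[1,0,0,0.02,0,0,0, 1,0,0,0,0,0,0]'; python3 -m creep '[1,0,0,0.02,0,0,0, 1,0,0,0,0,0,0]'; python3 - <<'E'
from h import *
plan(); c=cam("side"); crop(c,310,190,440,280,"d33",6)
E
```

```text
t: 58.4
tcp_pos: [577.6, -155.2, 40.2]
tool_rot: [-0.0, -0.074, 0.997, -0.001]
wrist_force: [-0.7, -6.3, -0.2]
width: 0.105
t: 58.65
tcp_pos: [577.6, -155.3, 39.2]
tool_rot: [-0.0, -0.075, 0.997, -0.001]
wrist_force: [-1.1, -5.3, -0.4]
width: 0.108
t: 58.9
tcp_pos: [577.7, -155.3, 39.2]
tool_rot: [-0.0, -0.075, 0.997, -0.001]
wrist_force: [-2.0, -5.8, 5.1]
width: 0.108
t 58.9 tcp [ 577.7 -155.3   39.2] F [-2.  -5.8  5.1] w 0.108 q [-0.37  0.28 -0.03  1.27 -0.   -0.52]
```

View pics/d33.png

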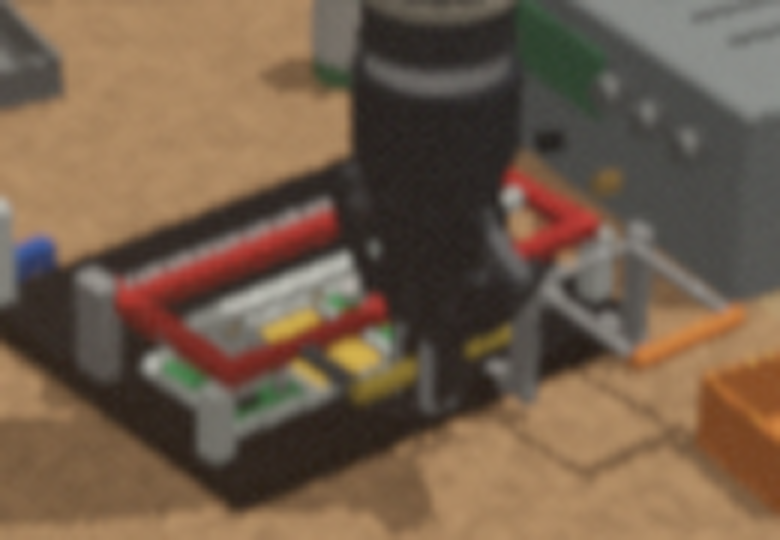

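```bash
python3 -m creep '[1,0,-0.02,0.02,0,0,0, 1,0,0,0,0,0,0, 1,0,0,0,0,0,0]'; python3 -m creep '[0.85,0,0,0,0,0,0, 0.7,0,0,0,0,0,0, 0.65,0,0,0,0,0,0, 0.65,0,0,-0.15,0,0,0, 0.65,0,0,-0.4,0,0,0, 0.65,0,0,-0.7,0,0,0, 0.65,0,0,-0.8,0,0,0, 0.65,0,0,-0.6,0,0,0, 0.65,0,0,0,0,0,0, 0.65,0,0,0,0,0,0]'; python3 - <<'E'
from h import *
plan(); cam("wrist","w34"); c=cam("side"); crop(c,310,190,440,280,"d34",6)
E
```

```text
t: 59.32
tcp_pos: [577.7, -155.3, 39.1]
tool_rot: [-0.0, -0.075, 0.997, -0.0]
wrist_force: [-4.4, -1.3, 9.0]
width: 0.109
t: 60.58
tcp_pos: [577.9, -155.4, 195.4]
tool_rot: [-0.0, -0.075, 0.997, 0.0]
wrist_force: [0.3, -1.4, -0.5]
width: 0.349
t 60.58 tcp [ 577.9 -155.4  195.4] F [ 0.3 -1.4 -0.5] w 0.349 q [-0.37  0.24  0.24  1.57  0.   -0.52]
```

View pics/d34.png

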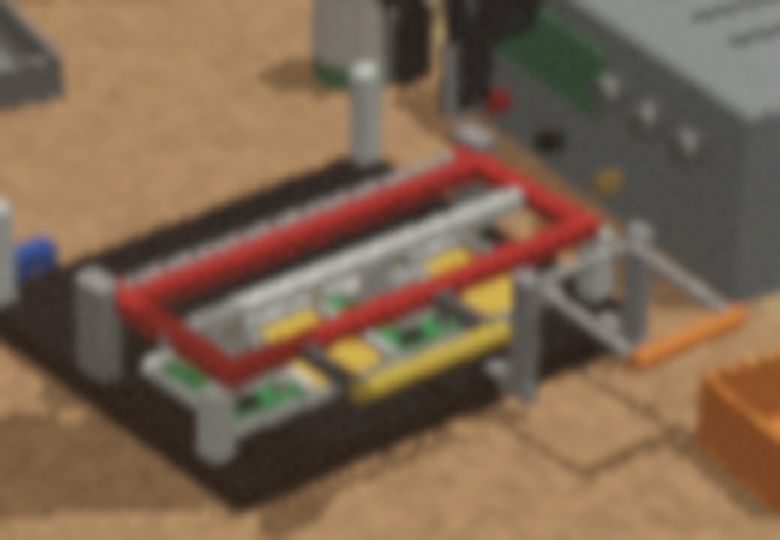

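View pics/w34.png

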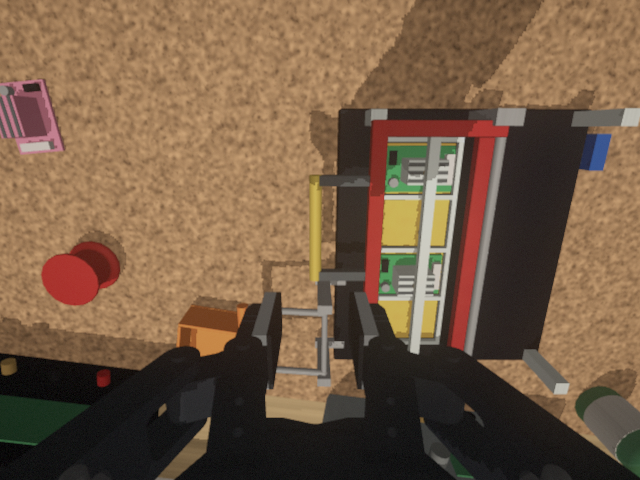

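```bash
python3 - <<'E'
from h import *
plan([665,-197,190],np.pi+PSI)
E
```

```text
turn units [ 0.013 -0.021 -0.003]
shift units after turn [-1.344 -0.909  0.063]
t 60.67 tcp [ 577.1 -155.1  193.8] F [-0.  -0.2  0.5] w 0.35 q [-0.37  0.24  0.23  1.57  0.   -0.52]
```

```bash
python3 -m creep '[0.65,-0.3,-0.2,0,0,0,0, 0.65,-0.4,-0.3,0.02,0,0,0, 0.65,-0.4,-0.3,0.02,0,0,0, 0.65,-0.24,-0.11,0.02,0,0,0, 0.65,0,0,0,0,0,0, 0.65,0,0,0,0,0,0, 0.65,0,0,0,0,0,0]'; python3 - <<'E'
from fit2 import *
plan(); c=cam("wrist","w35")
hsv=cv2.cvtColor(c["color"],cv2.COLOR_BGR2HSV); m=cv2.inRange(hsv,(8,150,120),(18,255,255)); cv2.imwrite("pics/m35.png",m)
k,l,s,ce=cv2.connectedComponentsWithStats(m)
for i in range(1,k):
    if s[i,4]>100: print(s[i],ce[i])
E
```

```text
t: 61.55
tcp_pos: [665.0, -197.2, 192.2]
tool_rot: [-0.0, -0.075, 0.997, 0.0]
wrist_force: [0.1, -0.2, 0.0]
width: 0.351
t 61.55 tcp [ 665.  -197.2  192.2] F [ 0.1 -0.2  0. ] w 0.351 q [-0.38  0.51  0.58  1.64 -0.   -0.53]
[ 218  215   93  129 5293] [269.37710183 276.30700926]
```

View pics/w35.png

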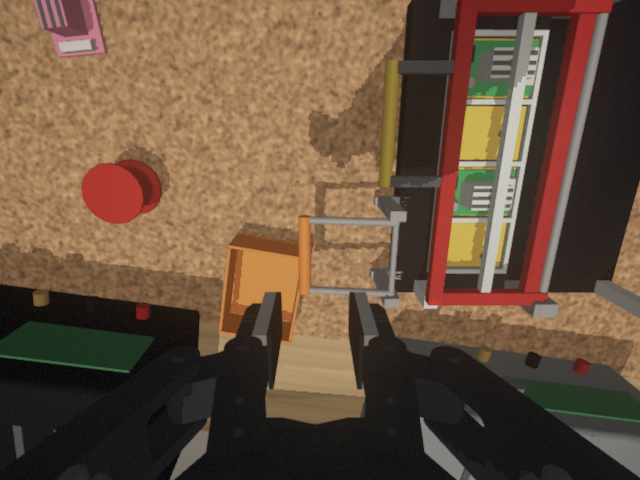

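```bash
python3 - <<'E'
from fit2 import *
c=cam("wrist"); p=(589,-11.5,.149)
for z in (58,62,66): 
    a,b=ray(c,(305,219),z),ray(c,(305,291),z); m=(a+b)/2; ca,sa=np.cos(p[2]),np.sin(p[2]); d=m-[p[0],p[1],0]; print(z,a.round(1),b.round(1),np.linalg.norm(a-b),"ctr",m.round(1),"fix",ca*d[0]+sa*d[1],-sa*d[0]+ca*d[1])
    q=ray(c,(305,254),z);print(q)
q=ray(c,(395,255),70); print("pivot bar",q)
S=cam("side"); hsv=cv2.cvtColor(S["color"],cv2.COLOR_BGR2HSV)
for t in [(688,-200,z) for z in (56,60,64,68)]: print(t,proj(S,t))
m=cv2.inRange(hsv,(5,130,100),(20,255,255)); sub=np.nonzero(m[225:256,400:442]); print([ (np.nonzero(m[225:256,u])[0]+225).tolist() for u in (418,422,426,430)])
E
```

```text
58 [ 659.3 -205.5   58. ] [ 722.2 -196.5   58. ] 63.61954406329489 ctr [ 690.8 -201.    58. ] fix 72.49567783660555 -202.49615471765213
[ 688.84706652 -201.26213761   58.        ]
62 [ 658.2 -205.5   62. ] [ 720.3 -196.7   62. ] 62.701988438289455 ctr [ 689.3 -201.1   62. ] fix 71.02600497679414 -202.37920810538327
[ 687.40380302 -201.36074195   62.        ]
66 [ 657.2 -205.6   66. ] [ 718.4 -196.8   66. ] 61.78443281328402 ctr [ 687.8 -201.2   66. ] fix 69.55633211698272 -202.26226149311444
[ 685.96053952 -201.4593463    66.        ]
pivot bar [ 674.67002534 -130.76314507   70.        ]
(688, -200, 56) [[423.98941319 246.89514585]]
(688, -200, 60) [[424.07775155 245.65936191]]
(688, -200, 64) [[424.16630686 244.4205431 ]]
(688, -200, 68) [[424.25507991 243.17867825]]
[[247, 248, 249, 250, 251], [245, 246, 247, 248, 249], [243, 244, 245, 246, 247, 253, 254, 255], [242, 243, 244, 245, 251, 252, 253, 254, 255]]
```

```bash
python3 - <<'E'
from h import *
plan([683,-202,52],np.pi+PSI)
E
```

```text
turn units [-0.002  0.003 -0.002]
shift units after turn [-0.279 -0.12   2.345]
t 61.7 tcp [ 665.4 -197.4  192.7] F [ 0.8 -0.1  0.5] w 0.347 q [-0.38  0.51  0.58  1.64 -0.   -0.53]
```

```bash
python3 -m creep '[0.65,-0.14,-0.06,0.1,0,0,0, 0.65,-0.14,-0.06,0.3,0,0,0, 0.65,0,0,0.5,0,0,0, 0.65,0,0,0.5,0,0,0, 0.65,0,0,0.4,0,0,0, 0.65,0,0,0,0,0,0, 0.65,0,0,0,0,0,0]'; python3 - <<'E'
from h import *
plan([683,-202,52],np.pi+PSI); cam("wrist","w36")
E
```

```text
t: 62.58
tcp_pos: [683.7, -202.2, 84.1]
tool_rot: [0.0, -0.075, 0.997, -0.0]
wrist_force: [0.6, 0.0, 1.1]
width: 0.352
turn units [-0.     0.    -0.003]
shift units after turn [0.011 0.006 0.535]
t 62.58 tcp [ 683.7 -202.2   84.1] F [0.6 0.  1.1] w 0.352 q [-0.38  0.56  0.44  1.45 -0.   -0.53]
```

View pics/w36.png

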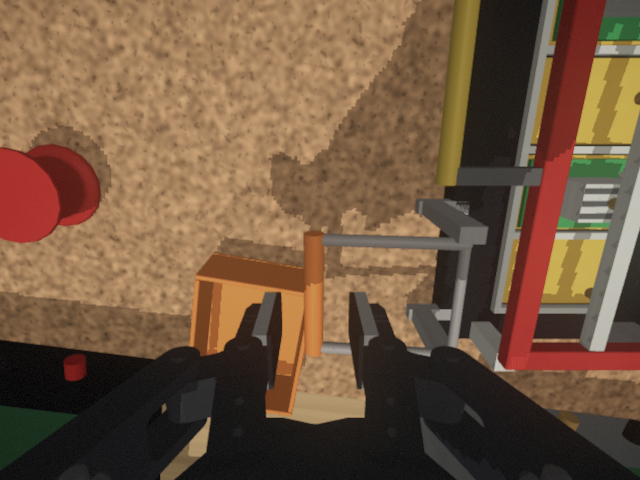

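```bash
python3 -m creep '[0.65,0.01,0,0.2,0,0,0, 0.65,0,0,0.2,0,0,0, 0.65,0,0,0.12,0,0,0, 0.65,0,0,0,0,0,0, 0.65,0,0,0,0,0,0]'; python3 - <<'E'
from h import *
plan([683,-202,52],np.pi+PSI); cam("wrist","w37")
E
```

```text
t: 63.25
tcp_pos: [682.9, -202.3, 53.1]
tool_rot: [0.0, -0.075, 0.997, -0.0]
wrist_force: [-0.1, -0.2, -0.8]
width: 0.347
turn units [-0.001  0.001 -0.003]
shift units after turn [-0.003  0.004  0.018]
t 63.25 tcp [ 682.9 -202.3   53.1] F [-0.1 -0.2 -0.8] w 0.347 q [-0.38  0.57  0.39  1.39  0.   -0.53]
```

View pics/w37.png

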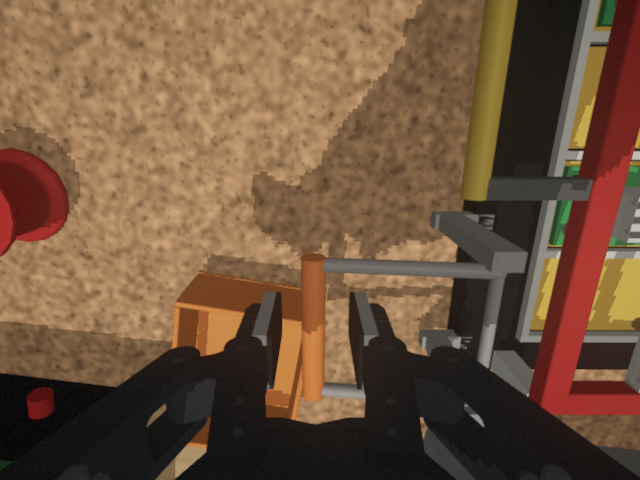

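```bash
python3 -m creep '[0.8,0,0,0.02,0,0,0, 1,0,0,0,0,0,0, 1,0,0,0,0,0,0, 1,0,0,0,0,0,0, 1,0,0,0,0,0,0, 1,0,0,0,0,0,0]' 25; python3 - <<'E'
import numpy as np
ph=3.1-np.concatenate([[0],np.cumsum([.05]+[.12]*25)]); a=ph+.17; print(ph[-1],len(ph)-1)
Y=71*np.cos(a)/60; Z=-71*np.sin(a)/60
x,b=Y[0],Z[0]
for i in range(1,len(a)):
    y=round(Y[i]-x,2);z=round(Z[i]-b,2);x+=y;b+=z;print(i,round(ph[i],2),y,z,"|",end=" ")
E
```

```text
t: 64.05
tcp_pos: [683.2, -202.9, 52.1]
tool_rot: [0.0, -0.075, 0.997, -0.001]
wrist_force: [1.2, -3.6, 0.7]
width: 0.103
0.04999999999999849 26
1 3.05 -0.01 -0.06 | 2 2.93 0.0 -0.14 | 3 2.81 0.02 -0.14 | 4 2.69 0.03 -0.14 | 5 2.57 0.04 -0.13 | 6 2.45 0.07 -0.13 | 7 2.33 0.08 -0.12 | 8 2.21 0.09 -0.11 | 9 2.09 0.1 -0.09 | 10 1.97 0.12 -0.09 | 11 1.85 0.12 -0.07 | 12 1.73 0.13 -0.05 | 13 1.61 0.14 -0.04 | 14 1.49 0.14 -0.02 | 15 1.37 0.14 -0.0 | 16 1.25 0.14 0.01 | 17 1.13 0.14 0.03 | 18 1.01 0.13 0.04 | 19 0.89 0.13 0.07 | 20 0.77 0.12 0.07 | 21 0.65 0.11 0.09 | 22 0.53 0.1 0.11 | 23 0.41 0.08 0.11 | 24 0.29 0.07 0.12 | 25 0.17 0.06 0.13 | 26 0.05 0.04 0.14 |
```

```bash
python3 -m creep '[1,0,-0.01,-0.06,0,0,0, 1,0,0,-0.14,0,0,0, 1,0,0.02,-0.14,0,0,0, 1,0,0.03,-0.14,0,0,0, 1,0,0.04,-0.13,0,0,0, 1,0,0.07,-0.13,0,0,0, 1,0,0.08,-0.12,0,0,0, 1,0,0.09,-0.11,0,0,0]'; python3 - <<'E'
from h import *
plan(); cam("wrist","w38"); s=st(); c,sn=np.cos(PSI),np.sin(PSI); d=s["tcp_pos"]-[589,-11.5,0]; print("fix y",-sn*d[0]+c*d[1],"x",c*d[0]+sn*d[1])
E
```

```text
t: 65.05
tcp_pos: [680.5, -185.1, 111.0]
tool_rot: [0.001, -0.074, 0.997, -0.002]
wrist_force: [1.7, -6.6, 0.3]
width: 0.101
t 65.05 tcp [ 680.5 -185.1  111. ] F [ 1.7 -6.6  0.3] w 0.101 q [-0.36  0.53  0.45  1.49 -0.   -0.51]
fix y -184.36805441582482 x 64.59556857067685
```

View pics/w38.png

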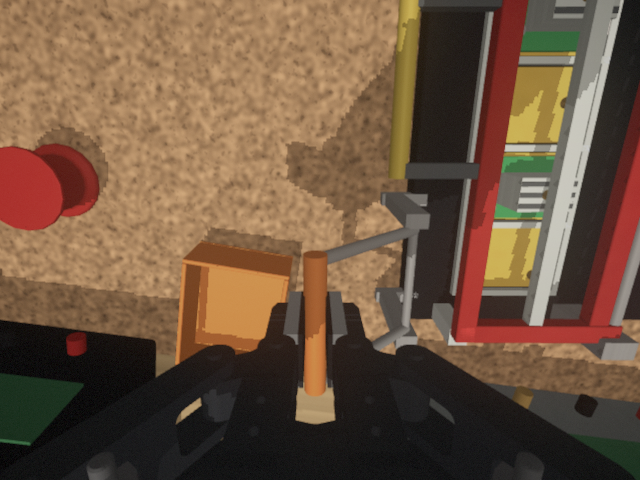

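The bail bar is held at column 315 and swinging up, with the wires rising. I'll continue over the top.

```bash
python3 -m creep '[1,0,0.10,-0.09,0,0,0, 1,0,0.12,-0.09,0,0,0, 1,0,0.12,-0.07,0,0,0, 1,0,0.13,-0.05,0,0,0, 1,0,0.14,-0.04,0,0,0, 1,0,0.14,-0.02,0,0,0, 1,0,0.14,0,0,0,0, 1,0,0.14,0.01,0,0,0, 1,0,0.14,0.03,0,0,0, 1,0,0.13,0.04,0,0,0, 1,0,0.13,0.07,0,0,0, 1,0,0.12,0.07,0,0,0, 1,0,0.11,0.09,0,0,0]'; python3 - <<'E'
from h import *
plan(); cam("wrist","w39"); s=st(); c,sn=np.cos(PSI),np.sin(PSI); d=s["tcp_pos"]-[589,-11.5,0]; print("fix y",-sn*d[0]+c*d[1],"x",c*d[0]+sn*d[1])
E
```

```text
t: 66.72
tcp_pos: [665.4, -84.3, 112.4]
tool_rot: [0.0, -0.075, 0.997, -0.0]
wrist_force: [4.6, -3.2, 2.5]
width: 0.101
t 66.72 tcp [665.4 -84.3 112.4] F [ 4.6 -3.2  2.5] w 0.101 q [-0.23  0.44  0.32  1.46  0.   -0.38]
fix y -82.29726527604313 x 64.55201306676467
```

View pics/w39.png

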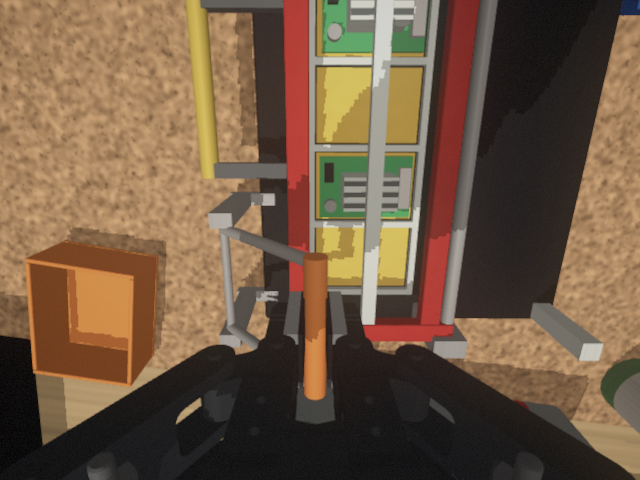

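```bash
python3 -m creep '[1,0,0.10,0.11,0,0,0, 1,0,0.08,0.11,0,0,0, 1,0,0.07,0.12,0,0,0, 1,0,0.06,0.13,0,0,0, 1,0,0.02,0.06,0,0,0, 1,0,0.01,0.04,0,0,0, 1,0,0,0,0,0,0]'; python3 - <<'E'
from h import *
plan(); s=st(); c,sn=np.cos(PSI),np.sin(PSI); d=s["tcp_pos"]-[589,-11.5,0]; print("fix y",-sn*d[0]+c*d[1],"x",c*d[0]+sn*d[1])
E
```

```text
t: 67.65
tcp_pos: [662.0, -64.7, 78.0]
tool_rot: [-0.0, -0.075, 0.997, -0.0]
wrist_force: [4.0, -3.7, 2.2]
width: 0.101
t 67.65 tcp [662.  -64.7  78. ] F [ 4.  -3.7  2.2] w 0.101 q [-0.2   0.43  0.25  1.39 -0.   -0.35]
fix y -63.491327757497984 x 64.24521579862552
```

```bash
python3 -m creep '[1,0,0.01,0.04,0,0,0, 1,0,0,0,0,0,0]'; python3 -m creep '[1,0,0.01,0.03,0,0,0, 1,0,0,0,0,0,0]'; python3 -m creep '[1,0,0,0.02,0,0,0, 1,0,0,0,0,0,0]'; python3 -m creep '[1,0,0,0.02,0,0,0, 1,0,0,0,0,0,0]'
```

```text
t: 67.9
tcp_pos: [661.9, -64.2, 75.9]
tool_rot: [-0.0, -0.075, 0.997, -0.0]
wrist_force: [5.5, -3.2, 2.1]
width: 0.1
t: 68.15
tcp_pos: [662.0, -64.0, 74.6]
tool_rot: [0.0, -0.075, 0.997, -0.001]
wrist_force: [3.3, -3.1, 3.8]
width: 0.1
t: 68.4
tcp_pos: [662.0, -64.0, 74.5]
tool_rot: [0.0, -0.075, 0.997, -0.001]
wrist_force: [1.8, -3.5, 4.9]
width: 0.1
t: 68.65
tcp_pos: [662.0, -63.9, 74.2]
tool_rot: [0.001, -0.075, 0.997, -0.001]
wrist_force: [0.7, -3.6, 8.4]
width: 0.1
```

```bash
python3 -m creep '[1,0,0,0.03,0,0,0, 1,0,0,0.02,0,0,0, 1,0,0,0,0,0,0]'; python3 -m creep '[0.8,0,0,0,0,0,0, 0.7,0,0,0,0,0,0, 0.7,0,0,0,0,0,0, 0.7,0,0,-0.1,0,0,0, 0.7,0,0,-0.4,0,0,0, 0.7,0,0,-0.4,0,0,0, 0.7,0,0,0,0,0,0]'; python3 - <<'E'
from h import *
plan(); cam("wrist","w40"); c=cam("side"); crop(c,310,190,440,280,"d40",6)
print(proj(c,[663,-60,82]))
E
```

```text
t: 69.03
tcp_pos: [662.1, -63.9, 73.9]
tool_rot: [0.001, -0.075, 0.997, -0.001]
wrist_force: [-2.9, -2.6, 16.9]
width: 0.103
t: 69.9
tcp_pos: [663.7, -63.6, 126.3]
tool_rot: [0.003, -0.075, 0.997, -0.001]
wrist_force: [0.1, -1.0, 0.2]
width: 0.301
t 69.9 tcp [663.7 -63.6 126.3] F [ 0.1 -1.   0.2] w 0.301 q [-0.2   0.42  0.32  1.47  0.   -0.35]
[[389.14918906 219.39652482]]
```

View pics/w40.png

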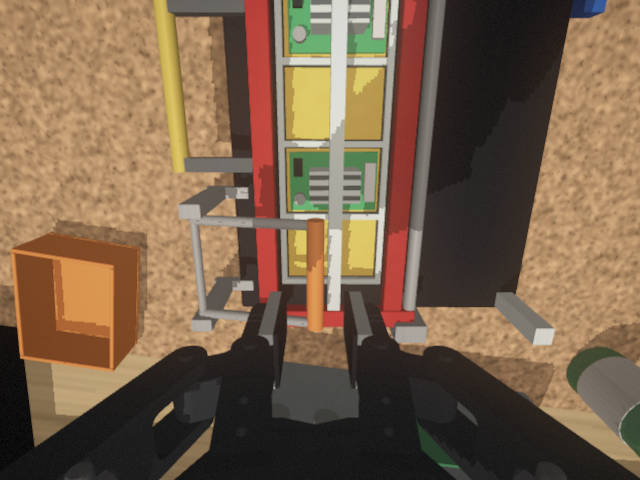

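View pics/d40.png

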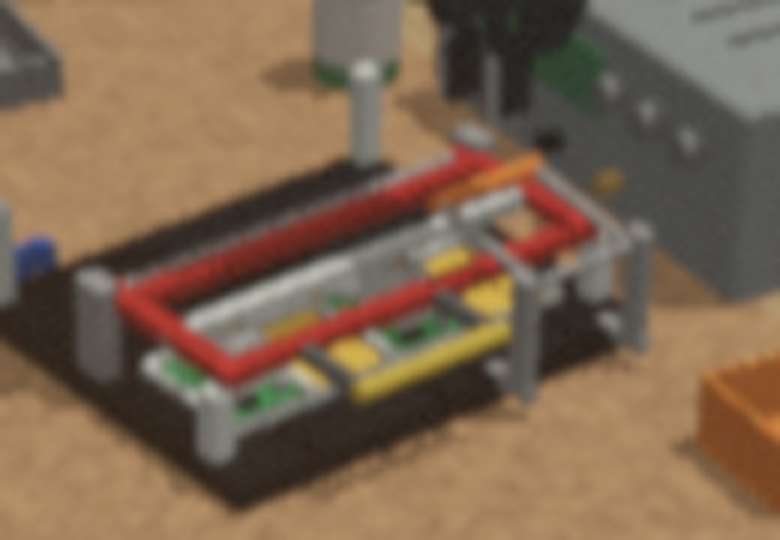

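```bash
python3 -m creep '[1,0,0,0,0,0,0, 1,0,0,0,0,0,0, 1,0,0,0,0,0,0, 1,0,0,0.3,0,0,0, 1,0,0,0.2,0,0,0, 1,0,0,0.08,0,0,0, 1,0,0,0,0,0,0]';python3 -m creep '[1,0,0,0.03,0,0,0, 1,0,0,0,0,0,0]';  python3 -m creep '[1,0,0,0.03,0,0,0, 1,0,0,0,0,0,0]'
```

```text
t: 70.88
tcp_pos: [661.4, -63.3, 87.7]
tool_rot: [-0.0, -0.075, 0.997, 0.0]
wrist_force: [-0.1, 0.4, 0.4]
width: 0.002
t: 71.12
tcp_pos: [662.1, -63.5, 87.0]
tool_rot: [0.0, -0.075, 0.997, -0.0]
wrist_force: [-0.8, -0.0, 1.9]
width: -0.003
t: 71.38
tcp_pos: [662.2, -63.4, 86.8]
tool_rot: [0.001, -0.075, 0.997, -0.0]
wrist_force: [-2.6, -0.0, 6.0]
width: 0.002
```

Contact came at z = 87 mm, which is the clamped bar axis (82 mm) plus its 5 mm radius, and it's stiff. I'll press once more, retreat, and do the final check.

```bash
python3 -m creep '[1,0,0,0.04,0,0,0, 1,0,0,0,0,0,0, 1,0,0,-0.3,0,0,0, 1,0,0,-0.7,0,0,0, 1,0,0,-0.9,0,0,0, 1,0.3,0,-0.5,0,0,0, 1,0.3,0,0,0,0,0, 1,0,0,0,0,0,0, 1,0,0,0,0,0,0]'; python3 - <<'E'
from h import *
plan(); cam("wrist","w41"); cam("scene","s41"); c=cam("side"); crop(c,250,170,470,340,"d41",3.5)
E
```

```text
t: 72.5
tcp_pos: [626.5, -68.7, 225.6]
tool_rot: [-0.0, -0.075, 0.997, 0.0]
wrist_force: [0.6, -0.7, 0.4]
width: 0.001
t 72.5 tcp [626.5 -68.7 225.6] F [ 0.6 -0.7  0.4] w 0.001 q [-0.22  0.33  0.41  1.65  0.   -0.37]
```

View pics/w41.png

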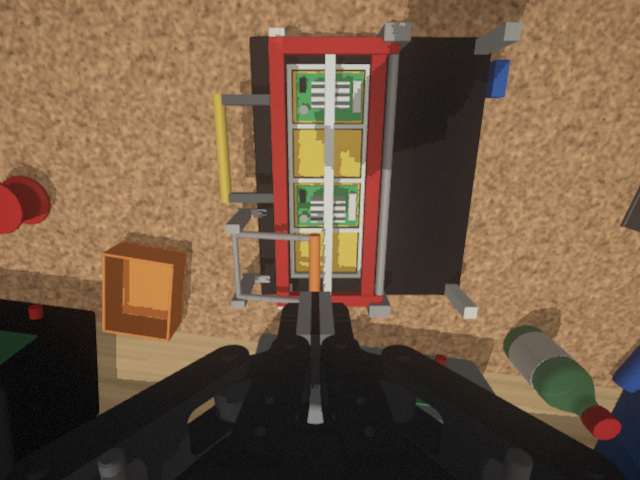

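View pics/s41.png

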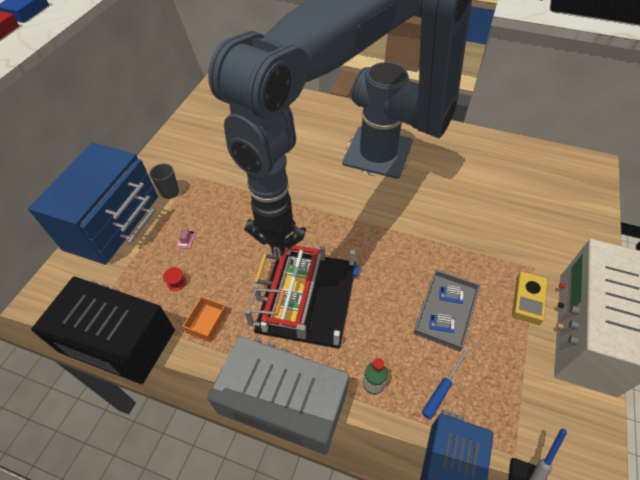

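View pics/d41.png

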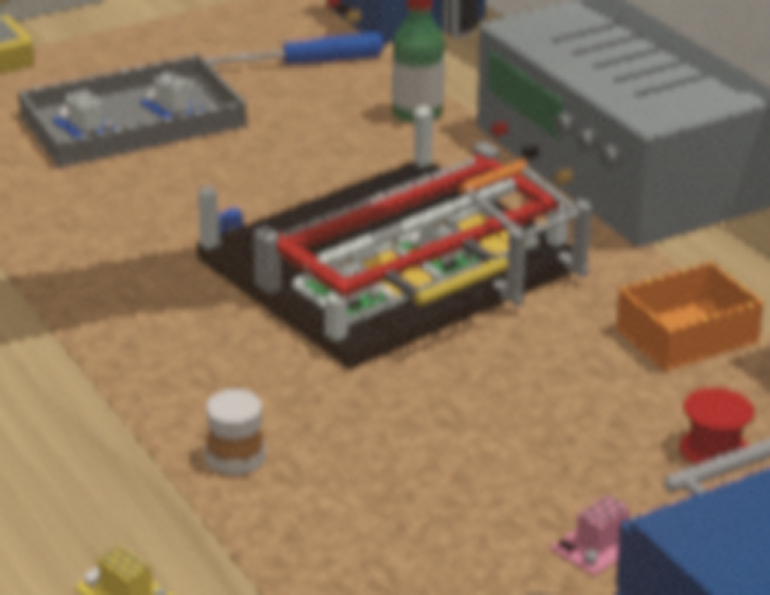

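The flap is shut, with its bar at (222,150) in the wrist view, and the bail is clamped at (315,262). The greens are in nests 1 and 3, the blues are flat in the tray, the bystanders look unmoved, and the robot is clear. Handing in.

```bash
python3 -c "
from workcell import hand_in
print(hand_in())"
```

```text
the job is handed in; nothing more can be done
None
```

The changeover is done and handed in at about 72 s of the 210 s allowed. The hand-in gives no verdict, so what follows rests on my own checks.

**What I did**
- Folded the flap back and set it on its rear stop.
- Moved both blue boards from nests 2 and 4 into the tray, lying flat.
- Put the two green boards into nests 1 and 3. I saw no third green board from any camera, and left the pink and yellow look-alikes alone.
- Swung the flap shut while holding its bar, and only then folded the bail down over it.

**Last checks**
- **Flap:** it met its stop at a light 5–9 N and looked level in the final pictures. I swung it at about 0.64 rad/s, well under the 3 rad/s limit, but had no direct reading of its angle or speed.
- **Bail:** the top of its bar is 87 mm above the bench, which matches the clamped position. It did not give under about 17 N.
- **Green boards:** both sit flush inside their nest rims. I judged this from pictures, not by measuring their final positions.
- **Bystanders:** none looks moved in the pictures; I did not measure this.

**What disagreed**
- The second green board was about 2–3 cm from my first estimate when I went to pick it up. I measured it again before gripping.
- The flap bar slid about 6 mm in the fingers during closing, with up to 12 N of sideways force. I corrected the sideways position before it met the stop.

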